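Gang stamp blanks in the bench vise and check them with the drop gauge

ROBOT

A 7-joint arm with a two-finger parallel gripper is mounted at the origin on the work surface. World frame = base frame: x ahead of the robot, y to its left, z up, the work surface at z = 0. Lengths are in m, angles in rad, forces in N, time in s.
With the tool pointing down it reaches from about 0.4 to 0.925 m from the base axis. Payload 4.1 kg.
Tool frame: the origin (TCP) lies at the very end of the fingers, on their centre line; the grasp point (between the pads) lies 19 mm behind it (bot.grip_point_offset is the distance from the TCP to the grasp point, in m); z points along the fingers, y is the line along which they close (so a half turn about z gives the same grasp; the last joint's range is limited). The gripper opens to 85 mm and grips with 20 to 120 N. Pads are 22 mm wide; open, the fingers measure 114 mm over their backs; the gripper's body (76 mm by 85 mm) begins 54 mm behind the grasp point. The pads swing forward as they close: fully open they stand 13 mm farther back than shut.
Start: joints at [1.213, 0.398, 0.045, 1.537, -0.019, 1.207, -0.051], TCP at [0.166, -0.628, 0.204] pointing down, gripper open.
Joint ranges: [-2.82, 2.82], [-0.49, 2.23], [-1.37, 1.46], [0, 2.46], [-1.36, 4.5], [0.23, 2], [-2.94, 2.94]. Speed limits (rad/s): [2.57, 2.57, 3.14, 3.14, 3.14, 3.14, 3.14].

INTERFACE

Orientations are given as a unit quaternion [x, y, z, w].
In Python, from plant import bot, optics, workorder gives the robot as it stands.
- The arm moves only by the shell command python3 -m crank 'ROWS'. ROWS is a JSON object of lists of equal length, an entry for each row: "offset": the shift along the tool's x, y, z in units of 0.3 m (1.0 is 0.3 m), a list of three; "turn": the turn about the tool's z in units of 90 degrees (1.0 is 90 degrees); "grip": the closure, from -1 (fully open) to 1 (shut). A call has 1 to 5 rows; each row shifts and turns the commanded pose from where the row before left it, along the tool's axes as they then stand; what a row does not reach is not made up. A row lasts 1/12 s, in which the tool goes at most 41.7 mm and 7.16 degrees, less where a joint would pass 70% of its speed; a pose out of reach is approached as far as the arm can. A call with a number of a shift or a turn outside -1 to 1 is refused whole. A call with a gripper value outside its range is refused whole. The fingers move at their own pace and stop on an object; the grip force is fixed at half the most. Time passes only in rows, so rows that do not move let the fingers close. It gives the time, the measured TCP pose, the force, the opening and the grip force at its end, in the units of the state.
- bot.state(): the state, without advancing time (a new reading comes with each control period).
- optics.grab_frame(name): name is "scene" or "top" or "wrist"; returns a dict with "frame" (400x640x3 uint8, red, green, blue), "intrinsics" (3x3 intrinsics, pixels), "extrinsics" (4x4, takes a point from camera to world coordinates). Camera axes: x right, y up, looking along -z (the intrinsics and any distortion apply to the point x, -y, -z); pixel columns grow to the right and rows downward; lengths in m; the calibration is good to about 2 mm. A picture is of the moment at which its call begins. There is no depth.
- workorder.job_done(): hands the job in; it is judged then, once.
The state is a dict: "t": time; "joints": joint angles; "qd": joint speeds; "joint_efforts": joint torques, N m; "position": TCP position; "tool_rot": TCP orientation; "wrist_force": force on the tool from outside, world axes, zero at the start; "wrist_torque": the same for the moment, N m; "width": opening from 0.0 (shut) to 1.0 (fully open); "gripper_force": force on a finger pad.
Only numpy, scipy, OpenCV 4.12 (cv2) and the standard library are available. Lean on these libraries where they do the work, as an engineer would, in place of code of your own. Each camera call takes 0.05 s, during which the arm holds its last target. There are 200 camera calls.

TASK

Get the stamp blanks ready for carving: lay every blank that is out on the bench side by side on the bed of the bench vise, parallel to the jaws and centred on them, and crank the handle until the jaw grips the whole row tight. Then swing the drop gauge over the row, press its foot down onto the blanks and keep it there for a second to read their height, let it spring back up and swing its arm back to where it was parked. Leave the row clamped, and do not disturb the pots, paint tubes and other things lying about.

Things in the scene. Friction and masses are not known exactly. Their poses are not given: they have to be found in the camera images.
- blank1: stamp blank: plain square stick of pale wood, 62 x 22 x 22 mm, about 45 g; origin at its centre, x axis along its length (the two ways round are alike, and all four long sides are alike). Between two and four of these are on the bench; None if absent. They start lying flat on the table to the robot's right of the vise.
- blank2: another stamp blank, the same as blank1 in every way; None if absent.
- blank3: another stamp blank, the same as blank1 in every way; None if absent.
- blank4: another stamp blank, the same as blank1 in every way; None if absent.
- vise: bench vise and drop gauge on one 130 x 310 mm plywood board 20 mm thick. Origin on the table under the bed; z up; x along the jaw faces, away from the robot; y along the screw, from the fixed jaw to the crank. The 58 mm wide jaws stand 18 mm above the level bed (tops at z = 118 mm); fixed jaw's face at y = -55 mm. The gauge's column, 18 mm thick, 190 mm tall, stands at x = 0, y = -150 mm.
- vise_bed (a point): point on the bed midway between the widest open jaws: vise x = 0, y = 1 mm, z = 100 mm, axes as the vise's. The bed is 100 mm wide (x from -50 to 50 mm), wider than the jaws: a centred blank stands out 2 mm beyond the jaws at each end, so it can be held by its ends with the fingers beside the jaws. Nothing of the vise but the gauge and the raised crank is above 118 mm.
- jaw_pad: bright steel face plate of the moving jaw, backed by 5 mm of stiff rubber on a grey block; 58 mm wide, 18 mm high, plate, rubber and block 36 mm deep on the +y side. Origin at the middle of the foot of its face, on the bed; axes as the vise's. Its y in the vise's frame is 57 mm when fully open (112 mm between the jaws); at the start the jaws are 102 to 112 mm apart.
- vise_crank (a joint): crank, rad; 0 = fully open, grows as it closes, range 0 to 43.9. 12 mm of jaw travel a turn: gap = 112 mm - 12 mm x value / 6.283 until the row is pinched. From there the rubber gives 10 N a millimetre and after 5 mm (0.4 turn) the handle comes up solid: a tight grip. No need to force it further. Stays where it is left; about 5 N at the handle.
- crank_grip (a point): middle of the crank's black handle sleeve: 19 mm thick, 48 mm long, parallel to the vise's y axis, spinning freely on its pin, 45 mm from the screw's axis. It can be pinched from above and led round with the tool always pointing down. With the crank at 0 (and every full turn) it is at the top; as it closes it goes from the top towards the robot (vise -x), then down.
- screw_axis (a point): fixed point on the screw's axis, the centre of crank_grip's upright circle: vise x = 0, y = 170 mm, z = 78 mm. The crank's arm turns at y = 136 to 144 mm; the vise itself ends at y = 126 mm.
- gauge_arm (a joint): swing arm of the drop gauge on its column, rad; 0 = parked against its stop, pointing to the vise's +x; grows counterclockwise seen from above to 1.571 at the other stop, where it points to the vise's +y and the foot stands over the middle of the row, 22 mm from the fixed jaw's face (over the joint of the first two blanks). Light friction, stays where it is left.
- gauge_column (a point): top of the gauge's column, on the axis of the swing arm, 190 mm above the table; foot and knob are 117 mm from this axis. The arm is a bar 171 to 185 mm above the table.
- gauge_plunger (a joint): travel of the gauge's sprung plunger, m; 0 = up, 0.036 = fully down. The raised foot is 50 mm above the vise's bed, so the height read is 50 mm minus this value: on seated 22 mm blanks it stops at 0.028. A spring pushes it up with about 2 N at the top and 4 N at 0.028.
- gauge_knob (a point): middle of the plunger's round black knob, 24 mm across and 24 mm high, upright; 247 mm above the table when raised. Foot, plunger and knob move together; the barrel below it (24 mm across) ends 196 mm above the table.
- gauge_foot: round steel foot of the gauge, 22 mm across, 6 mm thick; origin at the centre of its underside, 97 mm under gauge_knob.
- pot_a: small terracotta plant pot with a succulent, 68 mm across, about 95 mm tall; origin under its centre. Leave alone.
- pot_b: the same in dark metal. Leave alone.
- tube_a: paint tube lying down, 86 x 24 x 20 mm; origin under its centre. Leave alone.
- tube_b: another paint tube. Leave alone.
- brayer: ink roller, 60 mm wide black roller with a wooden handle, 165 mm long; origin under the roller. Leave alone.
- cork_block: cork sanding block, 80 x 45 x 30 mm; origin under its centre. Leave alone.
- water_jar: glass water jar, 68 mm across, 85 mm tall; origin under its centre. Leave alone.
Things that resemble listed ones, but are neither listed nor needed, are in the scene too. Leave any black or green look-alike of the blank4 alone.

How it is judged:
On the way, in this order (a step that is already met when the one before it is completed fails the run):
1. every blank lies flat on the vise's bed between the jaws, along them and centred (x of blank1 in the frame of vise between -0.012 and 0.012 m and y of each of blank1, blank2, blank3, blank4 in the frame of vise above -0.055 m and y of each of blank1, blank2, blank3, blank4 in the frame of jaw_pad below 0 m and z of blank1 in the frame of vise between 0.108 and 0.114 m and angle between the x axis of each of blank1, blank2, blank3, blank4 and the x axis of vise, either way round below 0.35 rad and x of blank2 in the frame of vise between -0.012 and 0.012 m and z of blank2 in the frame of vise between 0.108 and 0.114 m and x of blank3 in the frame of vise between -0.012 and 0.012 m and z of blank3 in the frame of vise between 0.108 and 0.114 m and x of blank4 in the frame of vise between -0.012 and 0.012 m and z of blank4 in the frame of vise between 0.108 and 0.114 m), for 0.2 s.
2. the crank has closed the jaw and it grips the row with more than 10 N (x of blank1 in the frame of vise between -0.012 and 0.012 m and y of each of blank1, blank2, blank3, blank4 in the frame of vise above -0.055 m and y of each of blank1, blank2, blank3, blank4 in the frame of jaw_pad below 0 m and z of blank1 in the frame of vise between 0.108 and 0.114 m and angle between the x axis of each of blank1, blank2, blank3, blank4 and the x axis of vise, either way round below 0.12 rad and x of blank2 in the frame of vise between -0.012 and 0.012 m and z of blank2 in the frame of vise between 0.108 and 0.114 m and x of blank3 in the frame of vise between -0.012 and 0.012 m and z of blank3 in the frame of vise between 0.108 and 0.114 m and x of blank4 in the frame of vise between -0.012 and 0.012 m and z of blank4 in the frame of vise between 0.108 and 0.114 m and (contact force between jaw_pad and blank1 above 10 N or contact force between jaw_pad and blank2 above 10 N or contact force between jaw_pad and blank3 above 10 N or contact force between jaw_pad and blank4 above 10 N)), for 0.3 s.
3. the gauge's foot is pressed on the clamped blanks and reads their height, 22 mm within 2 mm, for half a second (all of step 2 and (contact force between gauge_foot and blank1 above 1 N or contact force between gauge_foot and blank2 above 1 N or contact force between gauge_foot and blank3 above 1 N or contact force between gauge_foot and blank4 above 1 N) and value of joint gauge_plunger between 0.026 and 0.03 m), for 0.5 s.
At the end, for the whole second after the job is handed in: Every blank lies flat on the bed (centre within 3 mm of 11 mm above it) between the jaws, parallel to them within 0.12 rad and centred within 12 mm; the jaw still presses on the row with more than 10 N; the gauge's plunger is up (within 3 mm) and its arm parked (within 0.12 rad) (all of step 2 and value of joint gauge_arm below 0.12 rad and value of joint gauge_plunger below 0.003 m); the robot touches nothing.
It fails at once if a plant pot or the water jar is tipped (angle between any of pot_a, pot_b, water_jar's own z axis and vertical above 0.5 rad).
It fails at once if a bystander is moved more than 6 cm (distance of any of pot_a, pot_b, tube_a, tube_b, brayer, cork_block, water_jar from where it was at the start of the episode above 0.06 m).
Of blank1, blank2, blank3, blank4 only 2 to 4 are there at a start; the rules pass over those that are not, and their reading is None.
At some moment in a run one of blank1, blank2, blank3, blank4 may be knocked a few centimetres aside while the robot is not near it.
Once in a run the grip may slacken for a moment while it holds something.
It also fails if it takes over 210 s, if anything falls off the work surface, if the arm or the gripper's body presses on something with over 40 N, if the wrist force passes 120 N, or if a joint passes its speed limit or range.

## Working session

There is one attempt and no reset: what is moved stays moved. The work goes in short steps, Python scripts to look and compute and a shell command to move; the robot and the scene stay as the last step left them, time stands still between calls to the robot, and variables do not carry over. Pictures are saved under pics/ and viewed, at most 14 in all, crops included, and the job is handed in when it is done.

```bash
ls; mkdir -p pics; python3 - <<'E'
from plant import bot, optics
import cv2
print(bot.state())
for n in("scene","top"):
    f=optics.grab_frame(n);cv2.imwrite(f"pics/{n}0.png",f["frame"][:,:,::-1]);print(f["intrinsics"],f["extrinsics"],[k for k in f])
E
```

```text
pics
{'t': 0.0, 'joints': array([ 1.21302288,  0.39923658,  0.04505205,  1.53788381, -0.01868484,
        1.20687668, -0.05071337]), 'qd': array([ 0.00014108, -0.00151009,  0.00105711, -0.0002779 ,  0.00051957,
        0.00038259, -0.00010354]), 'joint_efforts': array([-6.12326839e-04, -4.75123072e+01,  1.36420168e+00, -2.54217929e+01,
        1.15259952e-02,  9.62217688e-03,  8.19908280e-06]), 'position': array([ 0.16615823, -0.6276967 ,  0.20303338]), 'tool_rot': array([ 9.91635088e-01,  1.29069240e-01, -2.06888560e-04, -9.69740344e-04]), 'wrist_force': array([ 0.10379563, -0.0071344 ,  0.42049304]), 'wrist_torque': array([ 0.04020853, -0.00357367, -0.01262102]), 'gripper_force': 0.0, 'width': 1.0053903239193076}
[[466.88218874   0.         309.61486586]
 [  0.         466.88218874 202.83499059]
 [  0.           0.           1.        ]] [[ 0.55830477 -0.54209327  0.62803715  1.33326515]
 [ 0.82954923  0.35382043 -0.43204071 -0.52762991]
 [ 0.01199399  0.76219813  0.6472327   0.9917858 ]
 [ 0.          0.          0.          1.        ]] ['frame', 'intrinsics', 'extrinsics']
[[509.26566189   0.         318.54901811]
 [  0.         509.26566189 205.3945124 ]
 [  0.           0.           1.        ]] [[ 3.73860079e-04  9.96107063e-01 -8.81508937e-02  3.79184815e-01]
 [-9.99998108e-01  5.40675278e-04  1.86851302e-03 -9.17023279e-03]
 [ 1.90890002e-03  8.81500284e-02  9.96105380e-01  1.98232440e+00]
 [ 0.00000000e+00  0.00000000e+00  0.00000000e+00  1.00000000e+00]] ['frame', 'intrinsics', 'extrinsics']
```

View pics/top0.png

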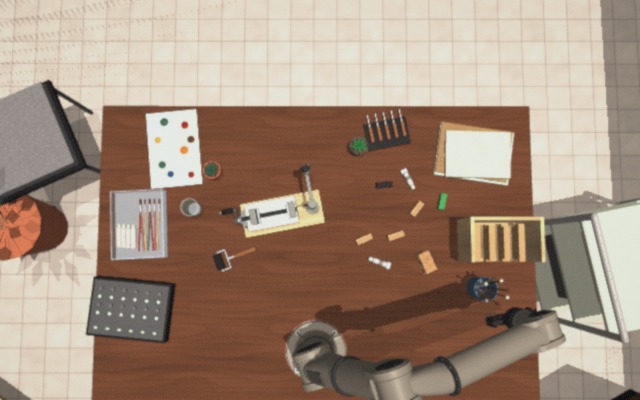

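View pics/scene0.png

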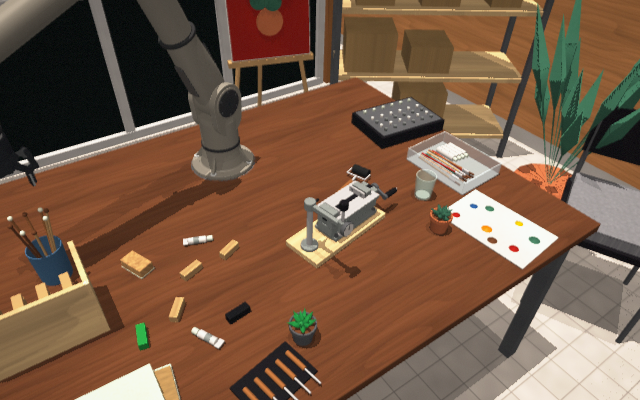

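The top view shows three pale blanks at (417,209), (364,239) and (396,236). The cork block is at (428,262), with a black look-alike at (384,185) and a green one at (442,201). The vise board is centred near (282,213), with the crank on its left at (228,211), the gauge column at (312,208) and the arm parked upward at (306,170).

```bash
cat > h.py <<'E'
import numpy as np, cv2, os
from plant import bot, optics
from scipy.spatial.transform import Rotation as R
def grab(n,save=None):
    f=optics.grab_frame(n)
    if save: cv2.imwrite(f"pics/{save}.png",f["frame"][:,:,::-1])
    return f
def ray(f,px,z):
    px=np.atleast_2d(np.asarray(px,float)); K,E=f["intrinsics"],f["extrinsics"]
    d=np.c_[(px-K[[0,1],2])/K[0,0],np.ones(len(px))]*[1,-1,-1]
    d=d@E[:3,:3].T; o=E[:3,3]
    return o+d*((z-o[2])/d[:,2])[:,None]
def proj(f,P):
    K,E=f["intrinsics"],f["extrinsics"]
    c=(np.atleast_2d(P)-E[:3,3])@E[:3,:3]*[1,-1,-1]
    return c[:,:2]/c[:,2:]*K[0,0]+K[[0,1],2]
def yaw(q): x=R.from_quat(q).as_matrix()[:,0]; return np.arctan2(x[1],x[0])
def rects(f,mask,z,amin):
    out=[]
    for c in cv2.findContours(mask.astype(np.uint8),cv2.RETR_EXTERNAL,cv2.CHAIN_APPROX_NONE)[0]:
        if cv2.contourArea(c)<amin: continue
        P=ray(f,c[:,0],z)[:,:2]
        (x,y),(w,h),a=cv2.minAreaRect((P*1000).astype(np.float32))
        if w<h: w,h,a=h,w,a+90
        out.append((x/1e3,y/1e3,w,h,(a+90)%180-90,c[:,0].mean(0).round()))
    return out
# delta from measured pose to target TCP (x,y,z) and tool-x yaw (deg, mod 180)
def go(x,y,z,yw=None):
    s=bot.state(); p=s["position"]; a=yaw(s["tool_rot"]); 
    t=0 if yw is None else (np.radians(yw)-a+np.pi/2)%np.pi-np.pi/2
    d=R.from_quat(s["tool_rot"]).as_matrix()
    d=R.from_euler('z',a).as_matrix()@np.diag([1,-1,-1]); D=np.array([x,y,z])-p
    a2=a+t; d2=R.from_euler('z',a2).as_matrix()@np.diag([1,-1,-1])
    print("at",p.round(4),"yaw",np.degrees(a).round(2),"offset now",(d.T@D/.3).round(4),"turn",round(-t/(np.pi/2),4),"offset after turn",(d2.T@D/.3).round(4),"rows",np.ceil(np.abs(np.linalg.norm(D))/.0417),np.ceil(abs(np.degrees(t))/7.16), "j7",s["joints"][6].round(2))
E
python3 - <<'E'
from h import *
f=grab("top"); g=f["frame"]; hsv=cv2.cvtColor(g,cv2.COLOR_RGB2HSV)
for p in [(417,209),(364,239),(396,236),(428,262),(255,232),(318,196)]: print(p,g[p[1],p[0]],hsv[p[1],p[0]])
m=(hsv[...,0]>8)&(hsv[...,0]<24)&(hsv[...,1]>80)&(hsv[...,2]>165)
for r in rects(f,m,.022,25): print([np.round(v,3) for v in r])
m=(hsv[...,0]>17)&(hsv[...,0]<32)&(hsv[...,1]>50)&(hsv[...,2]>165)
for r in rects(f,m,.02,25): print('b',[np.round(v,3) for v in r])
big=cv2.resize(g[150:280,200:450],None,fx=3.2,fy=3.2,interpolation=cv2.INTER_CUBIC); cv2.imwrite("pics/topc.png",big[:,:,::-1])
for n,p,z in[("col",(312,208),.19),("crank",(228,211),.12),("knob",(306,170),.259)]: print(n,ray(f,p,z))
E
```

```text
(417, 209) [221 174 119] [ 16 118 221]
(364, 239) [223 176 120] [ 16 118 223]
(396, 236) [223 175 119] [ 16 119 223]
(428, 262) [221 165 109] [ 15 129 221]
(255, 232) [229 206 149] [ 21  89 229]
(318, 196) [226 208 150] [ 23  86 226]
[np.float64(0.336), np.float64(-0.43), np.float64(78.038), np.float64(44.798), np.float64(25.81), array([428., 262.])]
[np.float64(0.379), np.float64(-0.872), np.float64(72.535), np.float64(11.531), np.float64(-2.186), array([543., 250.])]
[np.float64(0.424), np.float64(-0.187), np.float64(62.09), np.float64(22.238), np.float64(-63.561), array([364., 239.])]
[np.float64(0.437), np.float64(-0.311), np.float64(62.328), np.float64(21.78), np.float64(-71.635), array([396., 235.])]
[np.float64(0.41), np.float64(-0.793), np.float64(141.853), np.float64(23.761), np.float64(-0.107), array([521., 242.])]
[np.float64(0.414), np.float64(-0.674), np.float64(153.631), np.float64(149.525), np.float64(-89.981), array([491., 241.])]
[np.float64(0.506), np.float64(-0.806), np.float64(116.133), np.float64(11.599), np.float64(-89.972), array([524., 218.])]
[np.float64(0.45
[... 507 characters left out ...]
p.float64(227.658), np.float64(198.017), np.float64(81.398), array([457., 138.])]
b [np.float64(0.431), np.float64(-0.794), np.float64(99.941), np.float64(15.07), np.float64(0.761), array([521., 237.])]
b [np.float64(0.426), np.float64(-0.741), np.float64(284.473), np.float64(176.745), np.float64(89.217), array([503., 232.])]
b [np.float64(0.589), np.float64(0.034), np.float64(38.975), np.float64(18.234), np.float64(11.364), array([307., 196.])]
b [np.float64(0.524), np.float64(0.128), np.float64(310.507), np.float64(131.658), np.float64(-79.139), array([284., 212.])]
col [[0.52854775 0.01059216 0.19      ]]
crank [[0.52317999 0.31931446 0.12      ]]
knob [[0.65312042 0.03053554 0.259     ]]
```

View pics/topc.png

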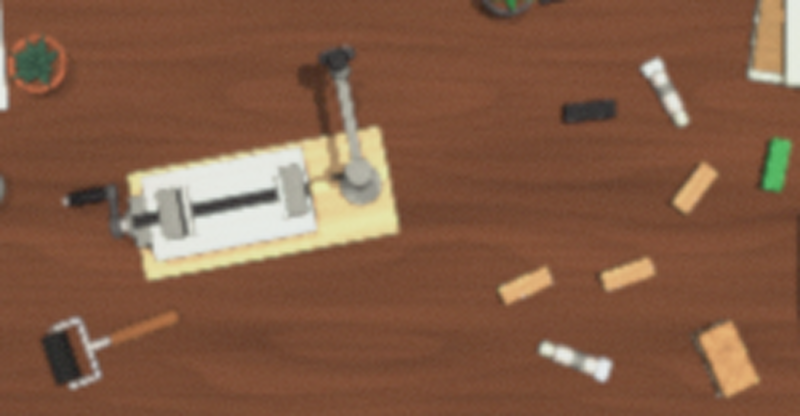

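```bash
python3 -c "
from h import *
go(.45,-.25,.42,18.4)"
```

```text
at [ 0.1662 -0.6278  0.2033] yaw 14.83 offset now [ 1.2368 -0.9754 -0.7223] turn -0.0396 offset after turn [ 1.2951 -0.8965 -0.7223] rows 13.0 1.0 j7 -0.05
```

```bash
python3 -m crank '{"offset":[[0,0,-0.08],[0.1,-0.069,-0.05],[0.1,-0.069,-0.05],[0.1,-0.069,-0.05],[0.1,-0.069,-0.05]],"turn":[-0.04,0,0,0,0],"grip":[-1,-1,-1,-1,-1]}'
python3 -m crank '{"offset":[[0.1,-0.069,-0.05],[0.1,-0.069,-0.05],[0.1,-0.069,-0.05],[0.1,-0.069,-0.05],[0.1,-0.069,-0.05]],"turn":[0,0,0,0,0],"grip":[-1,-1,-1,-1,-1]}'
python3 -m crank '{"offset":[[0.1,-0.069,-0.05],[0.1,-0.069,-0.05],[0.1,-0.069,-0.05],[0.1,-0.069,-0.05]],"turn":[0,0,0,0],"grip":[-1,-1,-1,-1]}'
python3 -c "
from h import *
go(.43,.12,.42,18.4)
f=grab('wrist','w0'); print(f['extrinsics'].round(3),f['intrinsics'])"
```

```text
t: 0.57
position: [0.2546, -0.5103, 0.2884]
tool_rot: [0.987, 0.16, -0.0, -0.0]
wrist_force: [0.8, -0.9, 0.7]
width: 1.0
gripper_force: 0.0
t: 0.98
position: [0.3642, -0.3645, 0.3637]
tool_rot: [0.987, 0.16, -0.0, 0.0]
wrist_force: [0.9, -0.4, 0.3]
width: 0.999
gripper_force: 0.0
t: 1.32
position: [0.4518, -0.2481, 0.4238]
tool_rot: [0.987, 0.16, -0.0, 0.0]
wrist_force: [0.9, -0.3, -0.4]
width: 0.999
gripper_force: 0.0
at [ 0.4518 -0.2481  0.4238] yaw 18.42 offset now [ 0.3189 -1.1869  0.0126] turn 0.0002 offset after turn [ 0.3184 -1.1871  0.0126] rows 9.0 1.0 j7 -0.85
[[ 0.315  0.911  0.266  0.518]
 [-0.949  0.302  0.088 -0.224]
 [-0.    -0.28   0.96   0.594]
 [ 0.     0.     0.     1.   ]] [[283.46186505   0.         322.76313022]
 [  0.         283.46186505 200.57415065]
 [  0.           0.           1.        ]]
```

View pics/w0.png

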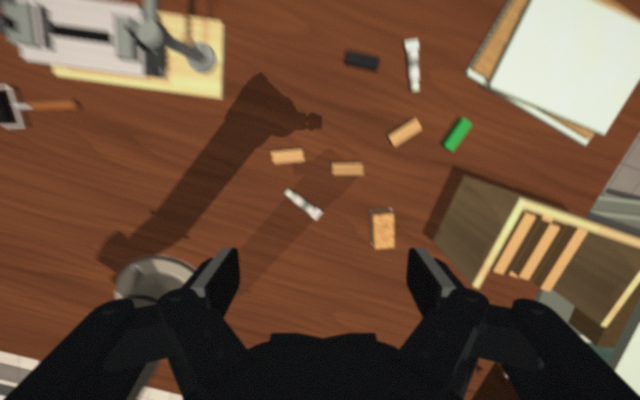

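The wrist view shows the three blanks at (287,157), (347,169) and (405,131), with the vise at upper left.

```bash
cat >> h.py <<'E'
def blanks(f,z=.022,amin=25):
    hsv=cv2.cvtColor(f["frame"],cv2.COLOR_RGB2HSV)
    m=(hsv[...,0]>8)&(hsv[...,0]<24)&(hsv[...,1]>80)&(hsv[...,2]>165)
    for r in rects(f,m,z,amin):
        if 45<r[2]<80 and 14<r[3]<32: print("blank",[np.round(v,4) for v in r])
E
python3 -c "
from h import *
f=grab('wrist'); blanks(f)"
python3 -m crank '{"offset":[[0.036,-0.132,0],[0.036,-0.132,0],[0.036,-0.132,0],[0.036,-0.132,0],[0.036,-0.132,0]],"turn":[0,0,0,0,0],"grip":[-1,-1,-1,-1,-1]}'
python3 -m crank '{"offset":[[0.036,-0.132,0],[0.036,-0.132,0],[0.036,-0.132,0],[0.036,-0.132,0],[0,0,0]],"turn":[0,0,0,0,0],"grip":[-1,-1,-1,-1,-1]}'
python3 -c "
from h import *
f=grab('wrist','w1'); g=f['frame'];np.savez('w1.npz',**f)
cv2.imwrite('pics/w1.png',cv2.resize(g[0:300,120:520],None,fx=2,fy=2,interpolation=cv2.INTER_CUBIC)[:,:,::-1]); print(f['extrinsics'].round(3))"
```

```text
blank [np.float64(0.4365), np.float64(-0.3069), np.float64(62.1361), np.float64(20.9292), np.float64(-70.8424), array([351., 177.])]
blank [np.float64(0.4229), np.float64(-0.1838), np.float64(62.1339), np.float64(23.0011), np.float64(-66.1084), array([292., 163.])]
blank [np.float64(0.541), np.float64(-0.3891), np.float64(62.7857), np.float64(22.9946), np.float64(-38.4318), array([408., 141.])]
t: 1.83
position: [0.4391, -0.0434, 0.4227]
tool_rot: [0.987, 0.16, -0.0, 0.0]
wrist_force: [1.2, -0.5, 0.3]
width: 1.001
gripper_force: 0.0
t: 2.25
position: [0.4284, 0.1284, 0.4233]
tool_rot: [0.986, 0.168, 0.0, -0.002]
wrist_force: [0.1, 1.4, 0.1]
width: 0.999
gripper_force: 0.0
[[ 0.329  0.906  0.265  0.495]
 [-0.944  0.317  0.088  0.153]
 [-0.004 -0.279  0.96   0.594]
 [ 0.     0.     0.     1.   ]]
```

View pics/w1.png

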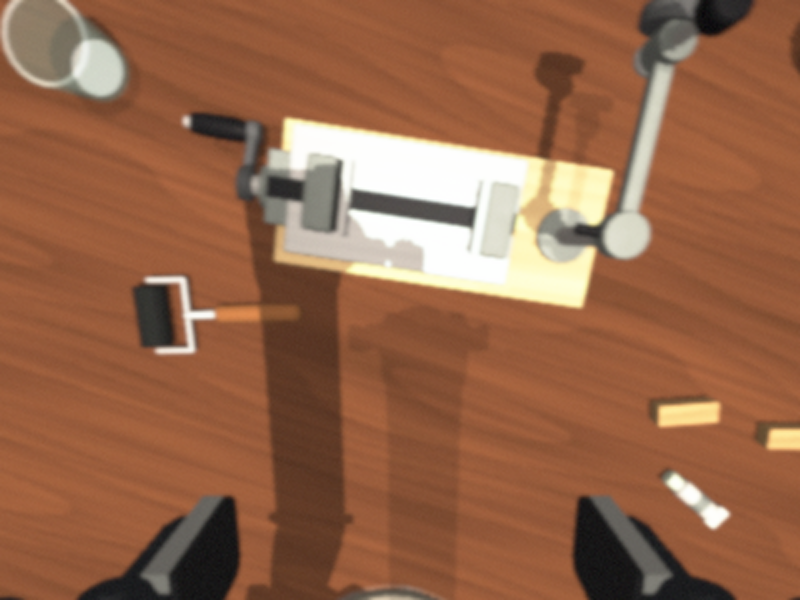

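The wrist view of the vise, in crop pixels: board corners (287,118), (613,170), (583,307), (274,262). The column top is at (626,234), the fixed jaw face runs (478,180)-(470,250), the moving jaw face is near x=347, and the handle spans (188,122)-(248,128).

```bash
python3 - <<'E'
from h import *
f=dict(np.load('w1.npz'))
P=lambda l,z: ray(f,np.array(l)/2+[120,0],z)[:,:2]
b=P([(287,118),(613,170),(583,307),(274,262)],.02)
print("board",b.round(4),b.mean(0).round(4),[np.linalg.norm(b[i]-b[(i+1)%4]).round(4) for i in range(4)])
(cx,cy),s,a=cv2.minAreaRect((b*1000).astype(np.float32));print(cx,cy,s,a)
for th in (10.86,):
    xh=np.array([np.cos(np.radians(th)),np.sin(np.radians(th))]); yh=np.array([-xh[1],xh[0]])
    O=P([(626,234)],.19)[0]+.15*yh; print("O from column",O.round(4))
    for n,l,z in[("board",[(287,118),(613,170),(583,307),(274,262)],.02),("bed",[(525,155),(508,283),(286,250)],.1),("jawtopback",[(519,184),(510,258)],.118),("fixface",[(478,180),(470,250)],.118),("movface",[(354,160),(347,236)],.118),("movblockback",[(310,154),(303,229)],.118),("handle",[(190,123),(248,128)],.123)]:
        q=P(l,z)-O; print(n,np.c_[q@xh,q@yh].round(4).tolist())
m=f["frame"]; hsv=cv2.cvtColor(m,cv2.COLOR_RGB2HSV)
k=(hsv[...,0]>17)&(hsv[...,0]<32)&(hsv[...,1]>50)&(hsv[...,2]>150)
for r in rects(f,k,.02,25): print('b',[np.round(v,3) for v in r])
E
```

```text
board [[ 0.5569  0.2925]
 [ 0.6149 -0.0096]
 [ 0.4884 -0.0357]
 [ 0.4285  0.2692]] [0.5222 0.1291] [np.float64(0.3076), np.float64(0.1292), np.float64(0.3107), np.float64(0.1305)]
522.4880981445312 129.36097717285156 (130.47720336914062, 310.73297119140625) 11.113232612609863
O from column [0.5169 0.1602]
board [[0.0642, 0.1224], [0.0643, -0.1852], [-0.0649, -0.187], [-0.0663, 0.1238]]
bed [[0.0527, -0.0871], [-0.0485, -0.0933], [-0.049, 0.0969]]
jawtopback [[0.0286, -0.0836], [-0.0278, -0.0877]]
fixface [[0.0268, -0.0513], [-0.0263, -0.0544]]
movface [[0.0272, 0.0467], [-0.03, 0.0455]]
movblockback [[0.0265, 0.0811], [-0.0298, 0.0811]]
handle [[0.0344, 0.1723], [0.0373, 0.1286]]
b [np.float64(0.093), np.float64(-0.004), np.float64(128.888), np.float64(40.894), np.float64(81.234), array([329., 308.])]
b [np.float64(0.333), np.float64(-0.436), np.float64(75.496), np.float64(40.445), np.float64(23.378), array([544., 277.])]
b [np.float64(0.436), np.float64(-0.309), np.float64(60.046), np.float64(18.183), np.float64(-70.691), array([519., 219.])]
b [np.float64(0.423), np.float64(-0.186), np.float64(59.514), np.float64(20.969), np.float64(-66.003), array([464., 207.])]
b [np.float64(0.54), np.float64(-0.392), np.float64(59.8), np.float64(20.661), np.float64(-38.053), array([580., 187.])]
b [np.float64(0.405), np.float64(0.608), np.float64(44.829), np.float64(5.711), np.float64(0.51), array([81., 82.])]
b [np.float64(0.522), np.float64(0.131), np.float64(312.23), np.float64(131.299), np.float64(-79.209), array([349., 109.])]
b [np.float64(0.454), np.float64(0.658), np.float64(148.683), np.float64(5.84), np.float64(2.614), array([55., 44.])]
```

```bash
python3 -c "
from h import *
f=dict(np.load('w1.npz'));q=ray(f,np.array([(190,123),(248,128)])/2+[120,0],.1)[:,:2]-[.5175,.159];t=np.radians(10.9);print(q@np.array([[np.cos(t),-np.sin(t)],[np.sin(t),np.cos(t)]]))
go(.423,-.1855,.15,24.5)"
```

```text
[[0.03701911 0.18215086]
 [0.04003717 0.13624258]]
at [0.4295 0.1236 0.4231] yaw 18.99 offset now [-0.3557  0.9673  0.9104] turn -0.0613 offset after turn [-0.447   0.9286  0.9104] rows 10.0 1.0 j7 -1.57
```

```bash
python3 -m crank '{"offset":[[0,0,0.04],[-0.042,0.093,0.09],[-0.042,0.093,0.09],[-0.042,0.093,0.09],[-0.042,0.093,0.09]],"turn":[-0.06,0,0,0,0],"grip":[-1,-1,-1,-1,-1]}'
python3 -m crank '{"offset":[[-0.042,0.093,0.09],[-0.042,0.093,0.09],[-0.042,0.093,0.09],[-0.042,0.093,0.08],[-0.04,0.093,0.04]],"turn":[0,0,0,0,0],"grip":[-1,-1,-1,-1,-1]}'
python3 -m crank '{"offset":[[-0.04,0.093,0.03],[0,0,0],[0,0,0],[0,0,0]],"turn":[0,0,0,0],"grip":[-1,-1,-1,-1]}'
python3 -c "
from h import *
f=grab('wrist','w2');blanks(f);print(proj(f,[bot.state()['position']]))
go(.423,-.1855,.15,24.5)"
```

```text
t: 2.72
position: [0.4291, -0.0065, 0.3017]
tool_rot: [0.979, 0.206, -0.0, 0.001]
wrist_force: [0.7, -0.1, 0.3]
width: 1.0
gripper_force: 0.0
t: 3.13
position: [0.4257, -0.1588, 0.1827]
tool_rot: [0.979, 0.205, -0.003, -0.001]
wrist_force: [1.0, 0.5, 0.2]
width: 1.003
gripper_force: 0.0
t: 3.47
position: [0.4289, -0.1869, 0.1769]
tool_rot: [0.979, 0.206, -0.0, -0.0]
wrist_force: [0.6, -0.2, 0.0]
width: 1.0
gripper_force: 0.0
blank [np.float64(0.2214), np.float64(-0.2315), np.float64(75.8658), np.float64(17.48), np.float64(-88.1617), array([292., 327.])]
blank [np.float64(0.4227), np.float64(-0.1839), np.float64(63.9606), np.float64(22.8923), np.float64(-66.2924), array([320., 184.])]
[[324.85445128 231.26450951]]
at [ 0.4294 -0.1862  0.1773] yaw 23.85 offset now [-0.0185 -0.0107  0.091 ] turn -0.0072 offset after turn [-0.0184 -0.0109  0.091 ] rows 1.0 1.0 j7 -0.88
```

View pics/w2.png

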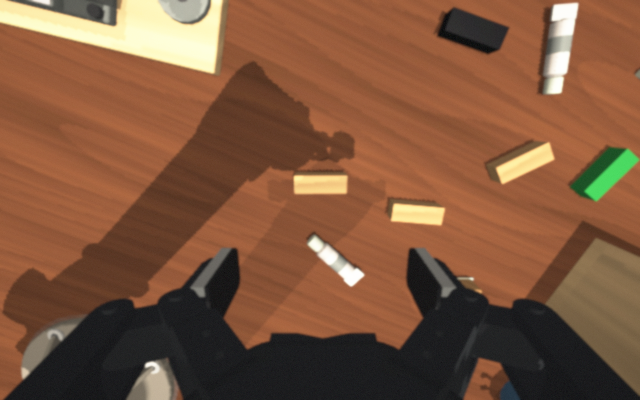

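The blank at (320,184) is clear of the tube at (335,260), so I'm descending on it.

```bash
python3 -c "
from h import *
go(.4227,-.185,.005,23.7)"
python3 -m crank '{"offset":[[-0.021,-0.011,0.091],[0,0,0.12],[0,0,0.12],[0,0,0.12],[0,0,0.11]],"turn":[0,0,0,0,0],"grip":[-1,-1,-1,-1,-1]}'
python3 -c "
from h import *
go(.4227,-.185,.005,23.7)"
```

```text
at [ 0.4294 -0.1862  0.1773] yaw 23.85 offset now [-0.0188 -0.0126  0.5743] turn 0.0017 offset after turn [-0.0188 -0.0126  0.5743] rows 5.0 1.0 j7 -0.88
t: 3.93
position: [0.4228, -0.1851, 0.008]
tool_rot: [0.978, 0.208, 0.001, 0.0]
wrist_force: [-0.5, -0.1, -0.1]
width: 1.002
gripper_force: 0.0
at [ 0.4228 -0.1851  0.008 ] yaw 23.96 offset now [-0.0002 -0.0003  0.0101] turn 0.0029 offset after turn [-0.0002 -0.0003  0.0101] rows 1.0 1.0 j7 -0.99
```

```bash
python3 -m crank '{"offset":[[0,0,0.008],[0,0,0],[0,0,0],[0,0,0],[0,0,0]],"turn":[0,0,0,0,0],"grip":[1,1,1,1,1]}'
python3 -m crank '{"offset":[[0,0,0],[0,0,-0.08],[0,0,-0.13],[0,0,-0.13],[0,0,-0.13]],"turn":[0,0,0,-0.07,-0.07],"grip":[1,1,1,1,1]}'
python3 -c "
from h import *
s=bot.state();print(s['joints'].round(2))
th=np.radians(10.9);O=np.array([.5175,.159]);T=O+np.array([-np.sin(th),np.cos(th)])*-.042;print(T)
go(*T,.2,100.9)"
```

```text
t: 4.35
position: [0.4243, -0.1868, 0.0086]
tool_rot: [0.978, 0.207, 0.002, 0.001]
wrist_force: [1.1, -0.9, -0.1]
width: 0.296
gripper_force: 0.0
t: 4.77
position: [0.422, -0.1859, 0.1498]
tool_rot: [0.949, 0.315, 0.0, 0.0]
wrist_force: [0.7, -1.3, 0.7]
width: 0.0
gripper_force: 0.0
[ 0.68  0.13 -0.38  2.03  0.06  1.   -0.66]
[0.52544201 0.11775773]
at [ 0.422  -0.1859  0.1498] yaw 36.75 offset now [ 0.8817 -0.6048 -0.1673] turn -0.7128 offset after turn [ 0.9287  0.5298 -0.1673] rows 8.0 9.0 j7 -0.66
```

```bash
python3 -c "
from h import *
f=grab('wrist','w3');blanks(f)
f=grab('top');blanks(f)"
```

```text
blank [np.float64(0.5424), np.float64(-0.3932), np.float64(61.6464), np.float64(22.5549), np.float64(-38.3469), array([417., 208.])]
```

View pics/w3.png

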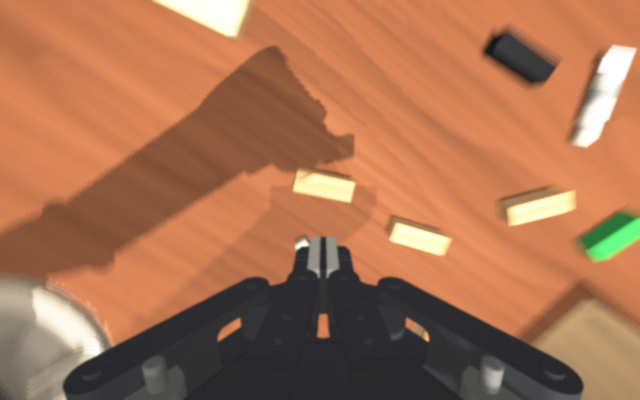

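```bash
python3 -c "
from h import *
f=grab('wrist');g=f['frame'];hsv=cv2.cvtColor(g,cv2.COLOR_RGB2HSV)
print(hsv[186,323],hsv[240,418],hsv[320,500],bot.state()['position'],f['extrinsics'].round(3))
print(ray(f,[(323,186),(420,238),(539,208)],.022))
# closed tips pixel vs predicted TCP
print(proj(f,[bot.state()['position']]))
m=(hsv[...,2]>215)&(hsv[...,0]>12)&(hsv[...,1]<160)
for r in rects(f,m,.022,60): print([np.round(v,3) for v in r])
"
```

```text
[ 28  65 255] [ 29  52 255] [ 10 152 208] [ 0.42520694 -0.18731152  0.15167878] [[ 0.594  0.776  0.213  0.481]
 [-0.804  0.569  0.173 -0.143]
 [ 0.013 -0.273  0.962  0.325]
 [ 0.     0.     0.     1.   ]]
[[ 0.42795687 -0.18784084  0.022     ]
 [ 0.44488364 -0.31548129  0.022     ]
 [ 0.55226501 -0.40028388  0.022     ]]
[[322.58625337 232.92788699]]
[np.float64(0.347), np.float64(-0.408), np.float64(25.758), np.float64(11.994), np.float64(72.409), array([423., 333.])]
[np.float64(0.091), np.float64(-0.031), np.float64(114.967), np.float64(53.085), np.float64(57.365), array([ 65., 329.])]
[np.float64(0.351), np.float64(-0.206), np.float64(16.685), np.float64(11.575), np.float64(-18.377), array([295., 247.])]
[np.float64(0.436), np.float64(-0.306), np.float64(64.98), np.float64(25.062), np.float64(-71.512), array([409., 239.])]
[np.float64(0.568), np.float64(-0.49), np.float64(64.554), np.float64(24.004), np.float64(-12.217), array([602., 240.])]
[np.float64(0.539), np.float64(-0.389), np.float64(64.94), np.float64(24.615), np.float64(-38.31), array([524., 211.])]
[np.float64(0.422), np.float64(-0.184), np.float64(64.2), np.float64(24.212), np.float64(-65.971), array([317., 188.])]
[np.float64(0.65), np.float64(-0.352), np.float64(85.506), np.float64(26.105), np.float64(27.496), array([582., 105.])]
[np.float64(0.485), np.float64(0.0), np.float64(94.476), np.float64(36.489), np.float64(-53.278), array([201.,  13.])]
```

```bash
python3 -c "
from h import *
go(.4225,-.1845,-.004,24)"
```

```text
at [ 0.4252 -0.1873  0.1517] yaw 36.41 offset now [-0.0017 -0.0129  0.5189] turn 0.1379 offset after turn [-0.0044 -0.0122  0.5189] rows 4.0 2.0 j7 -0.67
```

```bash
python3 -m crank '{"offset":[[0,0,0],[0,0,0],[-0.004,-0.012,0.1],[0,0,0.1],[0,0,0.1]],"turn":[0.07,0.068,0,0,0],"grip":[-1,-1,-1,-1,-1]}'
python3 -m crank '{"offset":[[0,0,0.1],[0,0,0.08],[0,0,0],[0,0,0]],"turn":[0,0,0,0],"grip":[-1,-1,-1,-1]}'
python3 -c "
from h import *
go(.4225,-.1845,-.004,24)"
```

```text
t: 5.33
position: [0.4191, -0.1832, 0.0562]
tool_rot: [0.978, 0.208, 0.0, 0.0]
wrist_force: [0.0, -0.9, -0.4]
width: 0.712
gripper_force: 0.0
t: 5.67
position: [0.418, -0.1825, 0.0023]
tool_rot: [0.978, 0.208, -0.002, -0.001]
wrist_force: [0.5, -0.0, 0.9]
width: 0.999
gripper_force: 0.0
at [ 0.418  -0.1825  0.0023] yaw 24.01 offset now [0.011  0.012  0.0209] turn 0.0001 offset after turn [0.011  0.012  0.0209] rows 1.0 1.0 j7 -1.0
```

```bash
python3 -m crank '{"offset":[[0.011,0.012,0.021],[0,0,0],[0,0,0]],"turn":[0,0,0],"grip":[-1,-1,-1]}'
python3 -m crank '{"offset":[[0,0,0],[0,0,0],[0,0,0]],"turn":[0,0,0],"grip":[0,0.2,0.3]}'
python3 -m crank '{"offset":[[0,0,0],[0,0,0],[0,0,0]],"turn":[0,0,0],"grip":[0.4,0.5,0.6]}'
python3 -m crank '{"offset":[[0,0,0]],"turn":[0],"grip":[0.6]}'
```

```text
t: 5.92
position: [0.4256, -0.1858, -0.0018]
tool_rot: [0.978, 0.208, 0.001, 0.001]
wrist_force: [0.3, 1.1, -0.2]
width: 1.001
gripper_force: 0.0
t: 6.17
position: [0.4245, -0.1854, -0.0024]
tool_rot: [0.978, 0.208, 0.0, 0.0]
wrist_force: [-0.4, -0.0, -0.2]
width: 0.604
gripper_force: 0.0
t: 6.42
position: [0.4242, -0.1853, -0.0028]
tool_rot: [0.978, 0.208, 0.0, 0.0]
wrist_force: [-0.2, -0.1, -0.6]
width: 0.2
gripper_force: 0.0
t: 6.5
position: [0.4242, -0.1853, -0.0029]
tool_rot: [0.978, 0.208, 0.0, 0.0]
wrist_force: [-0.6, -0.2, 0.0]
width: 0.199
gripper_force: 0.0
```

```bash
python3 -c "
from h import *
f=grab('wrist','w4');s=bot.state()['position'];print(proj(f,[s,[.4225,-.1845,.022]]),bot.state()['width'])
f=grab('scene');g=f['frame'];c=proj(f,[s])[0].astype(int);print(c);x,y=c
cv2.imwrite('pics/s4.png',cv2.resize(g[y-70:y+50,x-80:x+80],None,fx=5,fy=5,interpolation=cv2.INTER_CUBIC)[:,:,::-1])"
```

```text
[[325.60053525 232.02821087]
 [323.52492835 251.19207442]] 0.19780874988131136
[228 252]
```

View pics/w4.png

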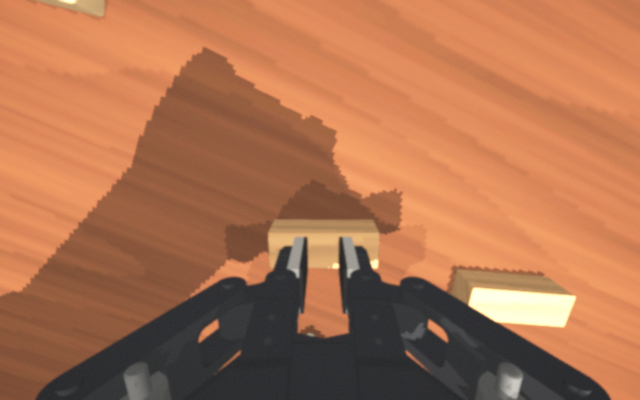

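View pics/s4.png

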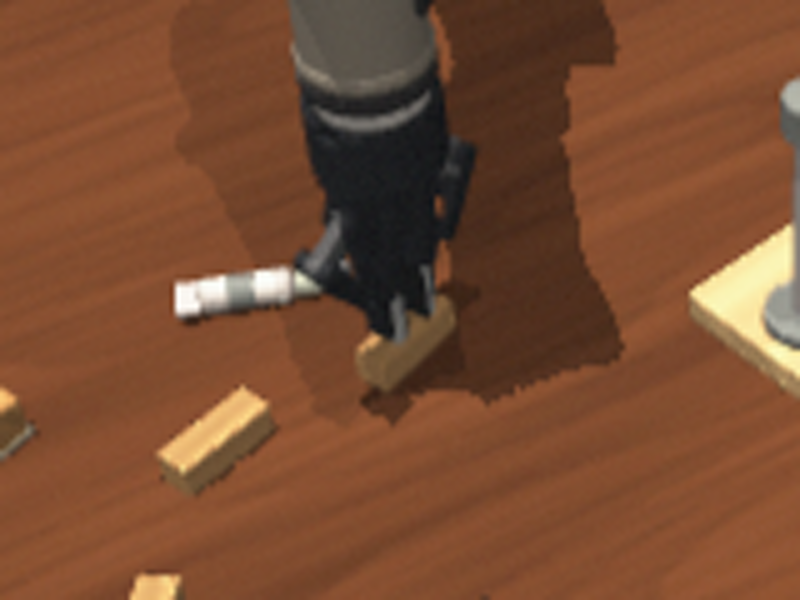

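The fingertips look to be resting above the blank although the reading says z≈-3 mm. I'll find the true tip height by touching down shut on bare table beside it.

```bash
python3 -m crank '{"offset":[[0,0,-0.1],[0,0,-0.06],[0.1,-0.06,0],[0.1,-0.06,0],[0,0,0]],"turn":[0,0,0,0,0],"grip":[1,1,1,1,1]}'
python3 -m crank '{"offset":[[0,0,0.1],[0,0,0],[0,0,0]],"turn":[0,0,0],"grip":[1,1,1]}'
python3 -m crank '{"offset":[[0,0,0.015],[0,0,0.01],[0,0,0]],"turn":[0,0,0],"grip":[1,1,1]}'
python3 -m crank '{"offset":[[0,0,0.01],[0,0,0.01],[0,0,0]],"turn":[0,0,0],"grip":[1,1,1]}'
```

```text
t: 7.02
position: [0.4696, -0.1217, 0.0465]
tool_rot: [0.977, 0.212, 0.004, -0.001]
wrist_force: [1.1, 1.3, -0.7]
width: -0.001
gripper_force: 0.0
t: 7.27
position: [0.4624, -0.1276, 0.014]
tool_rot: [0.978, 0.208, -0.002, -0.001]
wrist_force: [0.1, -0.7, -0.2]
width: -0.003
gripper_force: 0.0
t: 7.52
position: [0.4642, -0.1284, 0.0077]
tool_rot: [0.978, 0.208, -0.0, 0.0]
wrist_force: [0.5, -0.1, 0.5]
width: 0.003
gripper_force: 0.0
t: 7.77
position: [0.464, -0.128, 0.0013]
tool_rot: [0.978, 0.208, -0.0, -0.0]
wrist_force: [-0.1, -1.5, 0.5]
width: -0.003
gripper_force: 0.0
```

```bash
python3 -m crank '{"offset":[[0,0,0.01],[0,0,0],[0,0,0]],"turn":[0,0,0],"grip":[1,1,1]}'
python3 -m crank '{"offset":[[0,0,0.01],[0,0,0],[0,0,0]],"turn":[0,0,0],"grip":[1,1,1]}' | grep -v width
python3 -m crank '{"offset":[[0,0,0.01],[0,0,0],[0,0,0]],"turn":[0,0,0],"grip":[1,1,1]}'| grep -v width
python3 -m crank '{"offset":[[0,0,0.01],[0,0,0],[0,0,0]],"turn":[0,0,0],"grip":[1,1,1]}'| grep -v width
```

```text
t: 8.02
position: [0.4643, -0.1279, -0.0015]
tool_rot: [0.978, 0.208, -0.0, -0.0]
wrist_force: [0.8, -1.1, 0.3]
width: -0.002
gripper_force: 0.0
t: 8.27
position: [0.4642, -0.1279, -0.0046]
tool_rot: [0.978, 0.208, -0.0, -0.0]
wrist_force: [-0.1, 0.8, -0.5]
gripper_force: 0.0
t: 8.52
position: [0.4642, -0.1279, -0.0076]
tool_rot: [0.978, 0.208, -0.0, -0.0]
wrist_force: [0.5, 0.1, 0.3]
gripper_force: 0.0
t: 8.77
position: [0.4642, -0.1279, -0.0106]
tool_rot: [0.978, 0.208, -0.0, -0.0]
wrist_force: [-0.6, -0.3, 0.4]
gripper_force: 0.0
```

```bash
for i in 1; do python3 -m crank '{"offset":[[0,0,0.012],[0,0,0],[0,0,0]],"turn":[0,0,0],"grip":[1,1,1]}' | grep -E "posi|wrist"
python3 -m crank '{"offset":[[0,0,0.012],[0,0,0],[0,0,0]],"turn":[0,0,0],"grip":[1,1,1]}' | grep -E "posi|wrist"
python3 -m crank '{"offset":[[0,0,0.012],[0,0,0],[0,0,0]],"turn":[0,0,0],"grip":[1,1,1]}'| grep -E "posi|wrist"
python3 -c "from plant import bot;s=bot.state();print(s['wrist_force'],s['position'],bot.grip_point_offset)"; done
```

```text
position: [0.4642, -0.1279, -0.0142]
wrist_force: [1.1, 0.2, 0.1]
position: [0.4641, -0.1279, -0.0179]
wrist_force: [-1.2, -0.8, -0.1]
position: [0.4641, -0.1279, -0.0214]
wrist_force: [-0.2, -0.1, 0.2]
[-0.23530132 -0.10403252  0.22695712] [ 0.46414508 -0.12789177 -0.02143616] 0.0187
```

```bash
python3 -m crank '{"offset":[[0,0,0.008],[0,0,0],[0,0,0]],"turn":[0,0,0],"grip":[1,1,1]}' | grep -E "posi|wrist"
python3 -m crank '{"offset":[[0,0,0.008],[0,0,0],[0,0,0]],"turn":[0,0,0],"grip":[1,1,1]}' | grep -E "posi|wrist"
python3 -m crank '{"offset":[[0,0,0.008],[0,0,0],[0,0,0]],"turn":[0,0,0],"grip":[1,1,1]}'| grep -E "posi|wrist"
python3 - <<'E'
from h import *
s=bot.state()['position']; f=grab('scene');g=f['frame'];c=proj(f,[s,s*[1,1,0]]);print(c);x,y=c[1].astype(int)
cv2.imwrite('pics/s5.png',cv2.resize(g[y-60:y+40,x-60:x+60],None,fx=6,fy=6,interpolation=cv2.INTER_CUBIC)[:,:,::-1])
E
```

```text
position: [0.4643, -0.1279, -0.0237]
wrist_force: [0.3, 0.5, 0.2]
position: [0.4643, -0.1279, -0.0261]
wrist_force: [-0.1, -0.8, 1.1]
position: [0.4647, -0.1281, -0.0272]
wrist_force: [-3.0, 1.8, 13.4]
[[253.4605072  258.55681393]
 [252.84668704 252.17224361]]
```

View pics/s5.png

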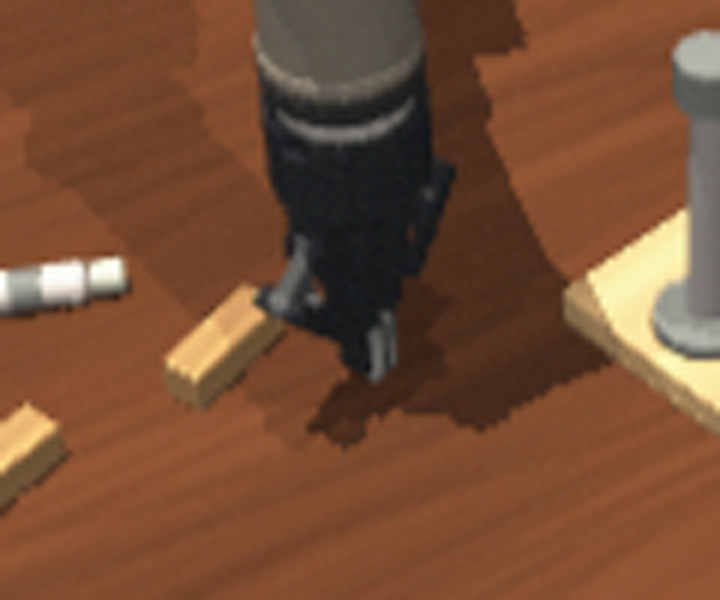

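```bash
python3 - <<'E'
from h import *
f=grab('wrist');np.savez('w5.npz',**f);g=f['frame'];s=bot.state()['position'];print(s,proj(f,[s,s*[1,1,0]]))
cv2.imwrite('pics/w5.png',cv2.resize(g[200:290,270:380],None,fx=6,fy=6,interpolation=cv2.INTER_CUBIC)[:,:,::-1])
fs=grab('scene');print(ray(fs,[(252+3.3,252+3)],0))
blanks(fs)
E
```

```text
[ 0.46469739 -0.12809102 -0.02714815] [[325.61662482 232.05935977]
 [326.09951505 251.01611427]]
[[ 0.47848999 -0.12755446  0.        ]]
blank [np.float64(0.5441), np.float64(-0.3911), np.float64(63.0179), np.float64(21.8794), np.float64(-37.4068), array([176., 307.])]
blank [np.float64(0.44), np.float64(-0.308), np.float64(63.2394), np.float64(24.4366), np.float64(-70.962), array([190., 267.])]
blank [np.float64(0.4265), np.float64(-0.1865), np.float64(62.1627), np.float64(23.0215), np.float64(-67.3272), array([228., 247.])]
```

View pics/w5.png

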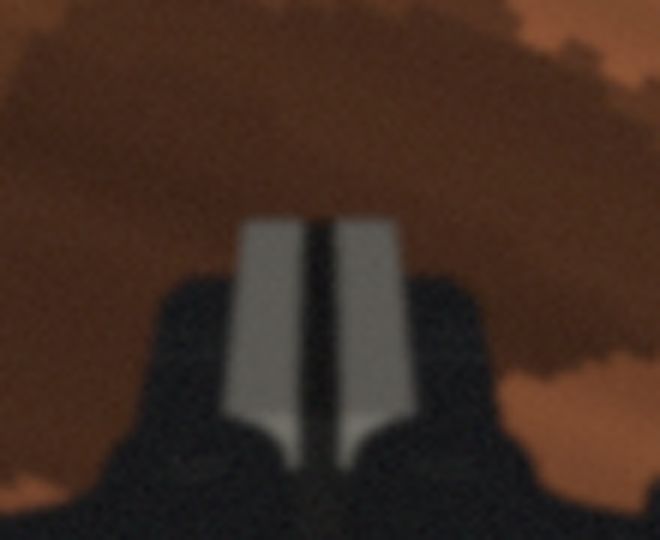

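Tip front edge is at (323,236), which matches the reported xy. Contact came at reported z=-0.0265, so the true tip height is the reported z plus 26.5 mm. I'll use that from here.

```bash
python3 -m crank '{"offset":[[0,0,-0.13],[0,0,-0.13],[-0.1,0.06,-0.02],[-0.1,0.06,0],[0,0,0]],"turn":[0,0,0,0,0],"grip":[-1,-1,-1,-1,-1]}' | grep posi
python3 -m crank '{"offset":[[0,0,0],[0,0,0],[0,0,0]],"turn":[0,0,0],"grip":[-1,-1,-1]}' | grep posi
python3 -c "
from h import *
go(.4242,-.1855,-.029,23.9)"
```

```text
position: [0.4201, -0.1914, 0.0561]
position: [0.4248, -0.1843, 0.0554]
at [ 0.4248 -0.1843  0.0554] yaw 24.1 offset now [-0.0034  0.003   0.2815] turn 0.0022 offset after turn [-0.0034  0.003   0.2815] rows 3.0 1.0 j7 -0.96
```

```bash
python3 -m crank '{"offset":[[-0.003,0.003,0.12],[0,0,0.12],[0,0,0.04],[0,0,0],[0,0,0]],"turn":[0,0,0,0,0],"grip":[-1,-1,-1,-1,-1]}' | grep -E "posi|wrist"
python3 -m crank '{"offset":[[0,0,0],[0,0,0],[0,0,0]],"turn":[0,0,0],"grip":[0,0.2,0.3]}' | grep -E "posi|wrist|width|grip"
python3 -m crank '{"offset":[[0,0,0],[0,0,0],[0,0,0]],"turn":[0,0,0],"grip":[1,1,1]}'| grep -E "posi|wrist|width|grip"
```

```text
position: [0.424, -0.1851, -0.029]
wrist_force: [0.6, -0.3, 0.3]
position: [0.4256, -0.1868, -0.0268]
wrist_force: [0.4, 1.2, 4.7]
width: 0.714
gripper_force: 65.3
position: [0.4256, -0.1868, -0.0267]
wrist_force: [-0.2, 1.1, 6.6]
width: 0.71
gripper_force: 65.5
```

```bash
python3 -m crank '{"offset":[[0,0,-0.1],[0,0,-0.13],[0,0,-0.13],[0,0,-0.13],[0,0,-0.13]],"turn":[0,0,-0.07,-0.07,-0.07],"grip":[1,1,1,1,1]}' | grep -E "posi|wid"
python3 -m crank '{"offset":[[0,0,0],[0,0,0],[0,0,0],[0,0,0],[0,0,0]],"turn":[-0.071,-0.071,-0.071,-0.071,-0.071],"grip":[1,1,1,1,1]}' | grep -E "posi|wid"
python3 -m crank '{"offset":[[0,0,0],[0,0,0],[0,0,0],[0,0,0],[0,0,0]],"turn":[-0.071,-0.071,-0.071,-0.075,0],"grip":[1,1,1,1,1]}' | grep -E "posi|wid|grip"
python3 -c "
from h import *
go(.43,.1,.16,100.9)"
```

```text
position: [0.4234, -0.1863, 0.1601]
width: 0.709
position: [0.4236, -0.1865, 0.1583]
width: 0.709
position: [0.4237, -0.1865, 0.1581]
width: 0.707
gripper_force: 65.5
at [ 0.4237 -0.1865  0.1581] yaw 100.88 offset now [ 0.9338  0.2011 -0.0063] turn -0.0002 offset after turn [ 0.9338  0.2014 -0.0063] rows 7.0 1.0 j7 0.44
```

```bash
cat >> h.py <<'E'
O=np.array([.5175,.159]); TH=np.radians(10.9); XH=np.array([np.cos(TH),np.sin(TH)]); YH=np.array([-XH[1],XH[0]])
def gov(vx,vy,z,yw=100.9): go(*(O+vx*XH+vy*YH),z,yw)
def vis(P): P=np.atleast_2d(P)[:,:2]-O; return np.c_[P@XH,P@YH]
E
python3 -m crank '{"offset":[[0.117,0.025,0],[0.117,0.025,0],[0.117,0.025,0],[0.117,0.025,0],[0.117,0.025,0]],"turn":[0,0,0,0,0],"grip":[1,1,1,1,1]}' | grep -E "posi|wid"
python3 -m crank '{"offset":[[0.117,0.025,0],[0.117,0.025,0],[0.117,0.025,0],[0,0,0],[0,0,0]],"turn":[0,0,0,0,0],"grip":[1,1,1,1,1]}' | grep -E "posi|wid"
python3 -c "
from h import *
gov(0,-.042,.12)"
```

```text
position: [0.4275, -0.0056, 0.1581]
width: 0.71
position: [0.43, 0.1028, 0.1581]
width: 0.708
at [0.43   0.1028 0.1581] yaw 100.94 offset now [-0.0113  0.3217  0.1269] turn 0.0004 offset after turn [-0.0111  0.3218  0.1269] rows 3.0 1.0 j7 -0.23
```

```bash
python3 -m crank '{"offset":[[-0.004,0.107,0],[-0.004,0.107,0],[0,0.108,0],[0,0,0.06],[0,0,0.06]],"turn":[0,0,0,0,0],"grip":[1,1,1,1,1]}' | grep -E "posi|wid"
python3 -m crank '{"offset":[[0,0,0],[0,0,0],[0,0,0]],"turn":[0,0,0],"grip":[1,1,1]}' | grep -E "posi|wid|wri"
python3 -c "
from h import *
gov(0,-.041,.075); f=grab('wrist','w6');np.savez('w6.npz',**f)"
```

```text
position: [0.5284, 0.1148, 0.1217]
width: 0.709
position: [0.5259, 0.1154, 0.1223]
wrist_force: [-0.4, 0.7, 0.1]
width: 0.71
at [0.5259 0.1154 0.1223] yaw 100.66 offset now [1.140e-02 1.000e-04 1.576e-01] turn -0.0027 offset after turn [1.140e-02 1.000e-04 1.576e-01] rows 2.0 1.0 j7 -0.37
```

View pics/w6.png

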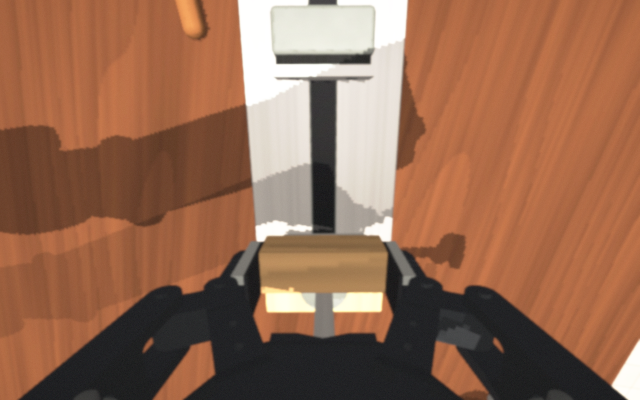

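```bash
python3 -c "
from h import *
f=dict(np.load('w6.npz'))
print(vis(ray(f,[(323,79),(323,76)],.1)),vis(ray(f,[(323,66),(275,7),(374,7)],.118)), 'bed edges',vis(ray(f,[(250,150),(400,150),(243,80),(405,80)],.1)))"
```

```text
[[-0.00019953  0.05185308]
 [-0.00019077  0.05359346]] [[-0.00020995  0.05644687]
 [-0.02570787  0.08541315]
 [ 0.02718957  0.08515291]] bed edges [[-0.0494743   0.00793836]
 [ 0.05134736  0.00739596]
 [-0.05050461  0.05152935]
 [ 0.05138622  0.05100568]]
```

```bash
python3 -m crank '{"offset":[[0.01,0,0.07],[0,0,0.06],[0,0,0.02],[0,0,0],[0,0,0]],"turn":[-0.003,0,0,0,0],"grip":[1,1,1,1,1]}' | grep -E "posi|wid|wri"
python3 -m crank '{"offset":[[0,0,0],[0,0,0]],"turn":[0,0],"grip":[1,1]}' | grep -E "posi|wid|wri"
python3 -c "
from h import *
gov(0,-.041,.074)"
```

```text
position: [0.5255, 0.1193, 0.0775]
wrist_force: [1.4, 0.0, 0.3]
width: 0.707
position: [0.526, 0.1196, 0.0779]
wrist_force: [0.1, 0.1, -0.4]
width: 0.712
at [0.526  0.1196 0.0779] yaw 101.04 offset now [-0.0022 -0.0029  0.0129] turn 0.0016 offset after turn [-0.0022 -0.0029  0.0129] rows 1.0 1.0 j7 -0.42
```

```bash
python3 -m crank '{"offset":[[0,-0.002,0.009],[0,0,0.004],[0,0,0]],"turn":[0,0,0],"grip":[1,1,1]}' | grep -E "posi|wid|wri"
python3 -m crank '{"offset":[[0,0,0],[0,0,0],[0,0,0],[0,0,-0.05],[0,0,-0.12]],"turn":[0,0,0,0,0],"grip":[-1,-1,-1,-1,-1]}' | grep -E "posi|wid|wri"
python3 -m crank '{"offset":[[0,0,-0.12],[0,0,0],[0,0,0]],"turn":[0,0,0],"grip":[-1,-1,-1]}' | grep -E "posi|wid|wri"
python3 - <<'E'
from h import *
f=grab('wrist','w7');np.savez('w7.npz',**f)
hsv=cv2.cvtColor(f['frame'],cv2.COLOR_RGB2HSV)
print(bot.state()['position'],vis(bot.state()['position']),proj(f,[[*(O-.041*YH),.122]]))
for n in('top','scene'):
    f=grab(n);blanks(f,.022);print('bed:');blanks(f,.122)
E
```

```text
position: [0.5247, 0.1192, 0.0733]
wrist_force: [-1.5, -0.9, 4.1]
width: 0.709
position: [0.5205, 0.1177, 0.1199]
wrist_force: [0.3, -0.3, 0.2]
width: 0.998
position: [0.526, 0.1198, 0.1617]
wrist_force: [-0.6, -0.0, -0.4]
width: 1.0
[0.52460509 0.11908776 0.16000255] [[-0.00057032 -0.04053572]] [[322.33244386 215.80674333]]
blank [np.float64(0.4372), np.float64(-0.3105), np.float64(62.1901), np.float64(21.7764), np.float64(-71.6348), array([396., 235.])]
blank [np.float64(0.5425), np.float64(-0.3931), np.float64(61.6438), np.float64(22.2318), np.float64(-38.3924), array([417., 208.])]
bed:
blank [np.float64(0.4342), np.float64(-0.2952), np.float64(59.0177), np.float64(20.6655), np.float64(-71.6348), array([396., 235.])]
blank [np.float64(0.5342), np.float64(-0.3735), np.float64(58.4992), np.float64(21.0977), np.float64(-38.3924), array([417., 208.])]
blank [np.float64(0.5441), np.float64(-0.3911), np.float64(63.0179), np.float64(21.8794), np.float64(-37.4068), array([176., 307.])]
blank [np.float64(0.44), np.float64(-0.308), np.float64(63.2394), np.float64(24.4366), np.float64(-70.962), array([190., 267.])]
blank [np.float64(0.4274), np.float64(0.1877), np.float64(53.3354), np.float64(20.2867), np.float64(9.5602), array([332., 201.])]
bed:
blank [np.float64(0.793), np.float64(-0.49), np.float64(79.5714), np.float64(30.7782), np.float64(-5.8846), array([167., 383.])]
blank [np.float64(0.6255), np.float64(-0.4052), np.float64(56.5199), np.float64(19.6233), np.float64(-37.4068), array([176., 307.])]
blank [np.float64(0.5321), np.float64(-0.3307), np.float64(56.7184), np.float64(21.9168), np.float64(-70.9619), array([190., 267.])]
blank [np.float64(0.5208), np.float64(0.114), np.float64(47.8357), np.float64(18.1948), np.float64(9.5602), array([332., 201.])]
```

View pics/w7.png

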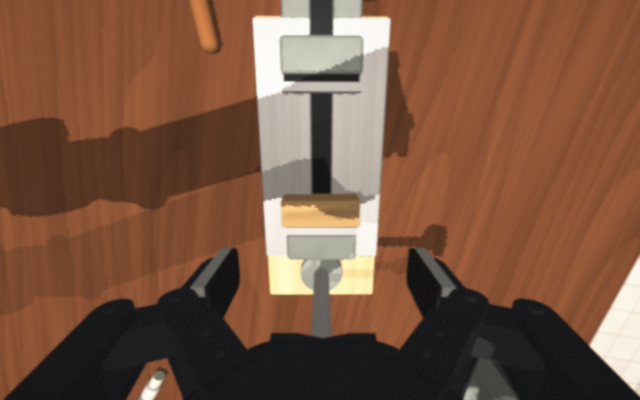

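Blank A sits flat and centred against the fixed jaw, at (281-360, 195-228). Next is blank B.

```bash
python3 -m crank '{"offset":[[0,-0.107,0],[0,-0.107,0],[0,-0.107,0],[-0.122,-0.021,0],[-0.122,-0.021,0]],"turn":[0,0,0,0,0],"grip":[-1,-1,-1,-1,-1]}' | grep -E "posi"
python3 -m crank '{"offset":[[-0.122,-0.021,0],[-0.122,-0.021,0],[-0.122,-0.021,0],[-0.122,-0.021,0],[-0.122,-0.021,0]],"turn":[0,0,0,0,0],"grip":[-1,-1,-1,-1,-1]}' | grep -E "posi"
python3 -m crank '{"offset":[[-0.122,-0.021,0],[-0.122,-0.021,0],[-0.122,-0.021,0],[-0.122,-0.021,0],[0,0,0]],"turn":[0,0,0,0,0.076],"grip":[-1,-1,-1,-1,-1]}' | grep -E "posi"
python3 -m crank '{"offset":[[0,0,0],[0,0,0],[0,0,0],[0,0,0],[0,0,0]],"turn":[0.076,0.076,0.076,0.076,0.076],"grip":[-1,-1,-1,-1,-1]}' | grep -E "posi"
python3 -m crank '{"offset":[[0,0,0],[0,0,0],[0,0,0],[0,0,0],[0,0,0]],"turn":[0.076,0.076,0.076,0.076,0.076],"grip":[-1,-1,-1,-1,-1]}' | grep -E "posi"
python3 -m crank '{"offset":[[0,0,0],[0,0,0],[0,0,0]],"turn":[0.076,0,0],"grip":[-1,-1,-1]}' | grep -E "posi"
python3 - <<'E'
from h import *
go(.4375,-.309,.08,18.7)
f=grab('wrist'); hsv=cv2.cvtColor(f['frame'],cv2.COLOR_RGB2HSV)
m=(hsv[...,2]>215)&(hsv[...,0]>12)&(hsv[...,1]<160)
for r in rects(f,m,.022,60): 
  if 50<r[2]<75: print([np.round(v,4) for v in r])
blanks(f);blanks(grab('top'));blanks(grab('scene'))
E
```

```text
position: [0.4288, 0.0268, 0.1585]
position: [0.4342, -0.1608, 0.1583]
position: [0.4361, -0.3163, 0.1576]
position: [0.4379, -0.3071, 0.1578]
position: [0.4379, -0.3071, 0.1578]
position: [0.4382, -0.3071, 0.1583]
at [ 0.4382 -0.3071  0.1583] yaw 19.16 offset now [-0.0044  0.0051  0.2611] turn 0.0051 offset after turn [-0.0043  0.0051  0.2611] rows 2.0 1.0 j7 -0.77
[np.float64(0.4369), np.float64(-0.3068), np.float64(62.6645), np.float64(22.7508), np.float64(-70.8649), array([324., 185.])]
[np.float64(0.5688), np.float64(-0.49), np.float64(61.2659), np.float64(21.2174), np.float64(-12.7671), array([532., 124.])]
[np.float64(0.5403), np.float64(-0.3896), np.float64(63.5014), np.float64(23.7968), np.float64(-38.3487), array([433., 118.])]
[np.float64(0.5009), np.float64(0.0045), np.float64(74.0359), np.float64(40.7616), np.float64(-79.074), array([39., 21.])]
blank [np.float64(0.5427), np.float64(-0.3934), np.float64(59.6087), np.float64(22.5549), np.float64(-38.3469), array([417., 207.])]
blank [np.float64(0.5441), np.float64(-0.3911), np.float64(63.0179), np.float64(21.8794), np.float64(-37.4068), array([176., 307.])]
blank [np.float64(0.4405), np.float64(-0.3083), np.float64(62.425), np.float64(22.7297), np.float64(-70.9959), array([190., 268.])]
```

```bash
python3 -m crank '{"offset":[[-0.003,0.003,0.12],[0,0,0.12],[0,0,0.12],[0,0,0.12],[0,0,0.12]],"turn":[0.003,0,0,0,0],"grip":[-1,-1,-1,-1,-1]}' | grep -E "posi|wri"
python3 -m crank '{"offset":[[0,0,0.018],[0,0,0],[0,0,0]],"turn":[0,0,0],"grip":[-1,-1,0]}' | grep -E "posi|wri|wid"
python3 -m crank '{"offset":[[0,0,0],[0,0,0],[0,0,0],[0,0,0]],"turn":[0,0,0,0],"grip":[0.3,0.5,1,1]}'| grep -E "posi|wrist|width|grip"
```

```text
position: [0.4385, -0.309, -0.0217]
wrist_force: [0.3, -0.5, -0.3]
position: [0.4394, -0.3094, -0.0246]
wrist_force: [-0.3, -0.6, 0.8]
width: 0.881
position: [0.4409, -0.3103, -0.0228]
wrist_force: [-0.4, 0.7, 7.9]
width: 0.707
gripper_force: 65.6
```

```bash
python3 -m crank '{"offset":[[0,0,-0.1],[0,0,-0.13],[0,0,-0.13],[0,0,-0.13],[0,0,-0.12]],"turn":[0,0,-0.076,-0.076,-0.076],"grip":[1,1,1,1,1]}' | grep -E "posi|wid"
python3 -m crank '{"offset":[[0,0,0],[0,0,0],[0,0,0],[0,0,0],[0,0,0]],"turn":[-0.076,-0.076,-0.076,-0.076,-0.076],"grip":[1,1,1,1,1]}' | grep -E "posi|wid"
python3 -m crank '{"offset":[[0,0,0],[0,0,0],[0,0,0],[0,0,0],[0,0,0]],"turn":[-0.076,-0.076,-0.076,-0.074,0],"grip":[1,1,1,1,1]}' | grep -E "posi|wid|grip"
python3 -c "
from h import *
go(.43,.12,.16,100.9)"
```

```text
position: [0.4388, -0.3091, 0.1611]
width: 0.707
position: [0.4386, -0.3091, 0.1588]
width: 0.706
position: [0.4386, -0.3091, 0.1585]
width: 0.708
gripper_force: 65.3
at [ 0.4386 -0.3091  0.1585] yaw 100.71 offset now [ 1.4107  0.2377 -0.0051] turn -0.0021 offset after turn [ 1.4099  0.2424 -0.0051] rows 11.0 1.0 j7 0.58
```

```bash
python3 -m crank '{"offset":[[0.128,0.022,0],[0.128,0.022,0],[0.128,0.022,0],[0.128,0.022,0],[0.128,0.022,0]],"turn":[-0.002,0,0,0,0],"grip":[1,1,1,1,1]}' | grep -E "posi|wid"
python3 -m crank '{"offset":[[0.128,0.022,0],[0.128,0.022,0],[0.128,0.022,0],[0.128,0.022,0],[0.128,0.022,0]],"turn":[0,0,0,0,0],"grip":[1,1,1,1,1]}' | grep -E "posi|wid"
python3 -m crank '{"offset":[[0.128,0.022,0],[0,0.1,0],[0,0.1,0],[0,0.1,0],[0,0,0]],"turn":[0,0,0,0,0],"grip":[1,1,1,1,1]}' | grep -E "posi|wid"
python3 -m crank '{"offset":[[0,0,0.05],[0,0,0],[0,0,0]],"turn":[0,0,0],"grip":[1,1,1]}' | grep -E "posi|wid|wri"
python3 -c "
from h import *
gov(0,-.0155,.078)"
```

```text
position: [0.4349, -0.1125, 0.1581]
width: 0.708
position: [0.4315, 0.0823, 0.1582]
width: 0.703
position: [0.5247, 0.1377, 0.158]
width: 0.707
position: [0.5183, 0.1361, 0.1421]
wrist_force: [-0.3, -0.2, -0.3]
width: 0.707
at [0.5183 0.1361 0.1421] yaw 100.7 offset now [0.0239 0.0116 0.2136] turn -0.0023 offset after turn [0.0239 0.0117 0.2136] rows 2.0 1.0 j7 -0.41
```

```bash
python3 -m crank '{"offset":[[0.024,0.011,0],[0,0,0.08],[0,0,0.08],[0,0,0],[0,0,0]],"turn":[-0.002,0,0,0,0],"grip":[1,1,1,1,1]}' | grep -E "posi|wid|wri"
python3 -c "
from h import *
gov(0,-.0155,.076)"
```

```text
position: [0.522, 0.1453, 0.0953]
wrist_force: [0.7, 0.5, 0.7]
width: 0.708
at [0.522  0.1453 0.0953] yaw 100.96 offset now [-0.0042 -0.006   0.0644] turn 0.0007 offset after turn [-0.0042 -0.006   0.0644] rows 1.0 1.0 j7 -0.47
```

```bash
python3 -m crank '{"offset":[[-0.003,-0.005,0.03],[0,0,0.02],[0,0,0.01],[0,0,0.004],[0,0,0]],"turn":[0,0,0,0,0],"grip":[1,1,1,1,1]}' | grep -E "posi|wid|wri"
python3 -m crank '{"offset":[[0,0,0],[0,0,0],[0,0,0],[0,0,-0.05],[0,0,-0.12]],"turn":[0,0,0,0,0],"grip":[-1,-1,-1,-1,-1]}' | grep -E "posi|wid|wri"
python3 -m crank '{"offset":[[0,0,-0.12],[0,0,0],[0,0,0]],"turn":[0,0,0],"grip":[-1,-1,-1]}' | grep -E "posi|wid|wri"
python3 - <<'E'
from h import *
f=grab('wrist','w8');np.savez('w8.npz',**f)
hsv=cv2.cvtColor(f['frame'],cv2.COLOR_RGB2HSV)
m=(hsv[...,0]>8)&(hsv[...,0]<32)&(hsv[...,1]>70)&(hsv[...,2]>150); m[:,:262]=0;m[:,378:]=0
for r in rects(f,m,.122,60): print([np.round(v,4) for v in r],vis([r[:2]]))
print(f['frame'][180:262:4,300].tolist())
blanks(grab('top'));blanks(grab('scene'))
W=O-.0*YH; go(.5425,-.392,.16,51.8)
E
```

```text
position: [0.5241, 0.1508, 0.0905]
wrist_force: [-23.7, -1.0, 87.0]
width: 0.709
position: [0.5172, 0.1419, 0.1245]
wrist_force: [0.5, -1.1, -1.2]
width: 1.002
position: [0.5216, 0.1439, 0.165]
wrist_force: [0.7, 0.1, -0.7]
width: 0.997
[np.float64(0.5623), np.float64(0.0685), np.float64(73.263), np.float64(42.3408), np.float64(-76.0599), array([359., 306.])] [[ 0.02685842 -0.09729925]]
[np.float64(0.506), np.float64(0.0604), np.float64(88.7977), np.float64(44.842), np.float64(-82.5787), array([275., 300.])] [[-0.02991668 -0.09466691]]
[np.float64(0.4954), np.float64(0.1214), np.float64(41.6511), np.float64(36.6641), np.float64(10.7397), array([283., 229.])] [[-0.02884768 -0.03272461]]
[np.float64(0.5334), np.float64(0.1689), np.float64(30.7751), np.float64(15.3731), np.float64(3.127), array([348., 184.])] [[0.01745911 0.00670573]]
[np.float64(0.5291), np.float64(0.2648), np.float64(12.5152), np.float64(6.7279), np.float64(10.942), array([367.,  50.])] [[0.03141063 0.1016546 ]]
[np.float64(0.4694), np.float64(0.267), np.float64(32.5259), np.float64(25.6655), np.float64(-82.5787), arr
[... 241 characters left out ...]
, [240, 194, 125], [245, 203, 133], [245, 204, 138], [245, 238, 230], [127, 120, 113], [62, 60, 58], [138, 131, 124], [244, 237, 230], [195, 189, 176]]
blank [np.float64(0.5425), np.float64(-0.3931), np.float64(61.6929), np.float64(23.0239), np.float64(-37.4058), array([417., 208.])]
blank [np.float64(0.5441), np.float64(-0.3911), np.float64(63.0179), np.float64(21.8794), np.float64(-37.4068), array([176., 307.])]
blank [np.float64(0.3918), np.float64(0.1966), np.float64(69.0021), np.float64(24.8519), np.float64(17.3923), array([329., 195.])]
at [0.519  0.1425 0.1612] yaw 100.95 offset now [-1.7642 -0.2613  0.004 ] turn 0.5461 offset after turn [-1.3517  1.1635  0.004 ] rows 13.0 7.0 j7 -0.4
```

```bash
python3 - <<'E'
from h import *
f=dict(np.load('w8.npz'));g=f['frame']
for c in (290,310,345):
    print(c,[(r,*g[r,c].tolist()) for r in range(146,246,4)])
for r in (180,190,222): print(r,[(c,g[r,c].tolist()) for c in range(264,380,6)])
for y in(-.041,-.0155):
  print(proj(f,[[*(O+x*XH+(y+d)*YH),z] for x in(-.031,.031) for d in(-.011,.011) for z in(.122,)]+[[*(O-.031*XH+(y+.011)*YH),.1]]).round().tolist())
E
```

```text
290 [(146, 199, 189, 177), (150, 199, 189, 179), (154, 198, 189, 178), (158, 192, 181, 172), (162, 145, 138, 130), (166, 116, 92, 67), (170, 136, 102, 67), (174, 146, 111, 72), (178, 147, 112, 74), (182, 141, 106, 70), (186, 139, 104, 69), (190, 139, 105, 71), (194, 139, 105, 69), (198, 179, 167, 157), (202, 189, 178, 169), (206, 115, 91, 67), (210, 109, 84, 55), (214, 244, 201, 130), (218, 248, 211, 137), (222, 238, 190, 124), (226, 235, 185, 120), (230, 242, 198, 129), (234, 246, 205, 131), (238, 244, 227, 200), (242, 228, 221, 208)]
310 [(146, 134, 129, 121), (150, 142, 136, 127), (154, 137, 132, 124), (158, 109, 105, 100), (162, 109, 105, 99), (166, 110, 101, 92), (170, 112, 85, 56), (174, 142, 108, 70), (178, 147, 111, 73), (182, 138, 106, 69), (186, 138, 106, 69), (190, 138, 105, 69), (194, 139, 106, 70), (198, 151, 119, 90), (202, 128, 122, 114), (206, 109, 85, 59), (210, 113, 86, 57), (214, 237, 189, 122), (218, 237, 188, 122), (222, 233, 181, 117), (226, 234, 183, 119), (230, 241, 194, 126), (234, 244, 201, 129), (238, 231, 219, 196), (242, 155, 147, 138)]
345 [(146, 200, 19
[... 1410 characters left out ...]
, 176, 164]), (372, [194, 182, 172]), (378, [166, 143, 128])]
222 [(264, [246, 202, 130]), (270, [243, 198, 127]), (276, [241, 195, 126]), (282, [239, 192, 124]), (288, [237, 188, 121]), (294, [238, 191, 123]), (300, [238, 189, 123]), (306, [238, 191, 124]), (312, [154, 116, 75]), (318, [54, 52, 52]), (324, [52, 52, 51]), (330, [154, 146, 138]), (336, [249, 245, 238]), (342, [246, 241, 233]), (348, [247, 242, 234]), (354, [246, 240, 232]), (360, [247, 241, 234]), (366, [251, 248, 242]), (372, [249, 244, 236]), (378, [168, 112, 84])]
[[285.0, 255.0], [284.0, 230.0], [359.0, 255.0], [360.0, 230.0], [287.0, 221.0]]
[[283.0, 226.0], [282.0, 200.0], [361.0, 226.0], [362.0, 200.0], [286.0, 193.0]]
```

View pics/w8.png

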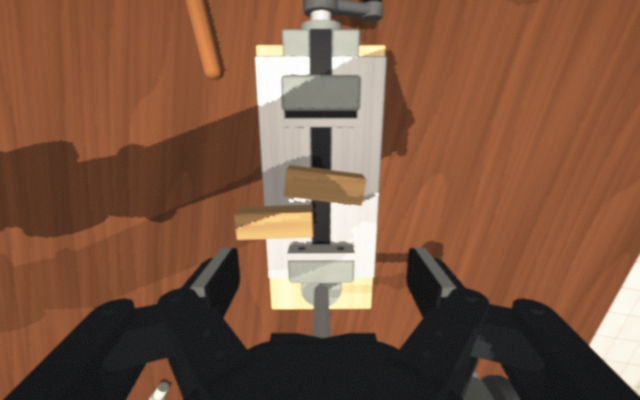

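Blank A was knocked sideways: it now spans (236-312, 207-238) and overhangs the bed's left edge. B came down skewed at (285-366, 168-204). I'll move B forward and straighten it, then bring A back.

```bash
cat >> h.py <<'E'
# blanks on the vise: wood-coloured components in the wrist picture, as minAreaRect of the whole visible silhouette in px
def onvise(f,roi=(150,250,225,380)):
    hsv=cv2.cvtColor(f["frame"],cv2.COLOR_RGB2HSV).astype(int); r0,r1,c0,c1=roi
    m=np.zeros(hsv.shape[:2],np.uint8)
    m[r0:r1,c0:c1]=((hsv[...,1]>85)&(hsv[...,0]>10)&(hsv[...,0]<26)&(hsv[...,2]>90))[r0:r1,c0:c1]
    for c in cv2.findContours(cv2.morphologyEx(m,cv2.MORPH_OPEN,np.ones((3,3),np.uint8)),0,1)[0]:
        if cv2.contourArea(c)<300: continue
        (x,y),(w,h),a=cv2.minAreaRect(c); 
        if w<h:w,h,a=h,w,a+90
        print("px",round(x),round(y),round(w),round(h),"ang",round((a+90)%180-90,1),"vise@top",(vis(ray(f,[(x,y)],.122))*1000).round(1),"bbox",cv2.boundingRect(c))
E
python3 - <<'E'
from h import *
f=dict(np.load('w8.npz')); onvise(f)
T=lambda p:(vis(ray(f,p,.122))*1000).round(1).tolist()
print("A",T([(236,213),(312,211),(236,240),(312,238)]))
print("B",T([(288,170),(366,179),(285,196),(362,204)]))
print(np.degrees(yaw(bot.state()['tool_rot'])))
E
```

```text
px 272 222 82 37 ang 0.0 vise@top [[-40.  -23.2]] bbox (231, 204, 83, 38)
px 324 185 79 32 ang 6.3 vise@top [[1.9 7.3]] bbox (285, 166, 80, 39)
A [[-68.1, -15.1], [-7.9, -13.6], [-70.1, -38.3], [-8.2, -36.8]]
B [[-25.7, 19.2], [33.8, 12.1], [-28.8, -1.2], [31.5, -7.9]]
100.94662269959514
```

```bash
python3 -c "
from h import *
gov(.0027,.0055,.076,94.2)"
```

```text
at [0.519  0.1425 0.1612] yaw 100.95 offset now [0.0732 0.0147 0.284 ] turn 0.075 offset after turn [0.0744 0.006  0.284 ] rows 3.0 1.0 j7 -0.4
```

```bash
python3 -m crank '{"offset":[[0,0,0],[0.074,0.006,0],[0,0,0.09],[0,0,0],[0,0,0]],"turn":[0.075,0,0,0,0],"grip":[-1,-1,-1,-1,-1]}' | grep -E "posi|wri"
python3 -c "
from h import *
gov(.0027,.0055,.076,94.2)"
```

```text
position: [0.518, 0.1644, 0.1328]
wrist_force: [-0.2, -0.5, 0.5]
at [0.518  0.1644 0.1328] yaw 94.25 offset now [0.0014 0.0038 0.1895] turn 0.0005 offset after turn [0.0014 0.0038 0.1895] rows 2.0 1.0 j7 -0.58
```

```bash
python3 -m crank '{"offset":[[0.001,0.004,0.08],[0,0,0.08],[0,0,0.02],[0,0,0],[0,0,0]],"turn":[0,0,0,0,0],"grip":[-1,-1,-1,-1,-1]}' | grep -E "posi|wri"
python3 -m crank '{"offset":[[0,0,0.008],[0,0,0],[0,0,0],[0,0,0],[0,0,0]],"turn":[0,0,0,0,0],"grip":[-0.2,0,0.2,0.5,1]}'| grep -E "posi|wrist|width|grip"
```

```text
position: [0.5216, 0.1656, 0.0817]
wrist_force: [0.4, 0.5, 0.5]
position: [0.5225, 0.1663, 0.0803]
wrist_force: [-1.2, 0.4, 6.4]
width: 0.703
gripper_force: 65.3
```

```bash
python3 -m crank '{"offset":[[0,0,-0.07],[0,0,0],[0,0,0],[0,0,0]],"turn":[0,-0.075,0,0],"grip":[1,1,1,1]}' | grep -E "posi|wri|wid"
python3 -c "
from h import *
gov(0,.016,.081)"
```

```text
position: [0.521, 0.1654, 0.0996]
wrist_force: [-0.6, 0.0, -1.2]
width: 0.705
at [0.521  0.1654 0.0996] yaw 100.81 offset now [ 0.0346 -0.0156  0.0621] turn -0.001 offset after turn [ 0.0346 -0.0156  0.0621] rows 1.0 1.0 j7 -0.51
```

```bash
python3 -m crank '{"offset":[[0.035,-0.016,0],[0,0,0.03],[0,0,0.02],[0,0,0],[0,0,0]],"turn":[-0.001,0,0,0,0],"grip":[1,1,1,1,1]}' | grep -E "posi|wri|wid"
python3 -m crank '{"offset":[[0,0,0.006],[0,0,0],[0,0,0]],"turn":[0,0,0],"grip":[1,1,1]}' | grep -E "posi|wri|wid"
```

```text
position: [0.5137, 0.1747, 0.0836]
wrist_force: [-0.2, -0.8, 0.3]
width: 0.703
position: [0.5147, 0.175, 0.0829]
wrist_force: [-0.8, 0.2, -0.1]
width: 0.703
```

```bash
python3 -m crank '{"offset":[[0,0,0.005],[0,0,0.004],[0,0,0]],"turn":[0,0,0],"grip":[1,1,1]}' | grep -E "posi|wri|wid"
python3 -m crank '{"offset":[[0,0,0],[0,0,0],[0,0,0],[0,0,-0.05],[0,0,-0.12]],"turn":[0,0,0,0,0],"grip":[-1,-1,-1,-1,-1]}' | grep -E "posi|wid|wri"
python3 -m crank '{"offset":[[0,0,-0.1],[-0.09,-0.04,0],[0,0,0],[0,0,0]],"turn":[0,0,0,0],"grip":[-1,-1,-1,-1]}' | grep -E "posi|wid|wri"
python3 - <<'E'
from h import *
f=grab('wrist');np.savez('w9.npz',**f); onvise(f,(100,260,180,400))
print(proj(f,[[*(O-.0385*XH-.026*YH),.122],[*(O+.016*YH),.122]]))
gov(-.0385,-.0265,.12)
E
```

```text
position: [0.5147, 0.1751, 0.0803]
wrist_force: [-0.0, 0.1, 0.7]
width: 0.703
position: [0.5109, 0.1732, 0.1276]
wrist_force: [0.6, -0.8, -0.4]
width: 0.998
position: [0.508, 0.1444, 0.1612]
wrist_force: [-0.8, 0.1, 0.4]
width: 0.997
px 340 176 81 33 ang 0.0 vise@top [[-0.3 17.9]] bbox (299, 160, 82, 34)
px 290 173 146 81 ang -90.0 vise@top [[-37.7  20.6]] bbox (249, 100, 82, 147)
[[290.53822281 230.92651687]
 [339.8101746  178.98427008]]
at [0.5077 0.1456 0.161 ] yaw 100.97 offset now [-0.0506 -0.088   0.1365] turn 0.0007 offset after turn [-0.0507 -0.088   0.1365] rows 2.0 1.0 j7 -0.41
```

```bash
python3 -m crank '{"offset":[[-0.05,-0.088,0],[0,0,0.08],[0,0,0],[0,0,0]],"turn":[0,0,0,0],"grip":[-1,-1,-1,-1]}' | grep -E "posi|wri"
python3 - <<'E'
from h import *
f=dict(np.load('w9.npz'));g=f['frame']
for c in(300,318): print(c,[(r,*g[r,c].tolist()) for r in range(204,262,3)])
gov(-.0385,-.0265,.08)
E
```

```text
position: [0.4838, 0.127, 0.1362]
wrist_force: [-0.6, 0.1, 0.5]
300 [(204, 251, 248, 242), (207, 181, 172, 163), (210, 131, 106, 83), (213, 122, 92, 61), (216, 145, 109, 73), (219, 251, 220, 143), (222, 254, 230, 154), (225, 251, 220, 144), (228, 246, 204, 133), (231, 246, 205, 134), (234, 249, 213, 138), (237, 251, 220, 144), (240, 252, 222, 147), (243, 252, 240, 220), (246, 253, 250, 246), (249, 253, 250, 245), (252, 252, 250, 245), (255, 252, 250, 245), (258, 252, 249, 245), (261, 252, 249, 244)]
318 [(204, 253, 251, 246), (207, 164, 155, 145), (210, 126, 99, 71), (213, 121, 92, 61), (216, 166, 126, 83), (219, 252, 223, 147), (222, 252, 221, 145), (225, 250, 218, 142), (228, 247, 207, 135), (231, 248, 211, 137), (234, 250, 217, 142), (237, 252, 222, 145), (240, 252, 223, 149), (243, 251, 243, 229), (246, 238, 231, 222), (249, 131, 124, 118), (252, 71, 70, 68), (255, 107, 102, 98), (258, 220, 210, 198), (261, 251, 247, 242)]
at [0.4838 0.127  0.1362] yaw 101.12 offset now [-0.0049  0.0022  0.1873] turn 0.0025 offset after turn [-0.0049  0.0022  0.1873] rows 2.0 1.0 j7 -0.38
```

```bash
python3 -m crank '{"offset":[[-0.002,0.002,0.08],[0,0,0.08],[0,0,0.02],[0,0,0],[0,0,0]],"turn":[0.001,0,0,0,0],"grip":[-1,-1,-1,-1,-1]}' | grep -E "posi|wri"
python3 -m crank '{"offset":[[0,0,0.004],[0,0,0],[0,0,0],[0,0,0],[0,0,0]],"turn":[0,0,0,0,0],"grip":[-0.2,0,0.2,0.5,1]}'| grep -E "posi|wrist|width|grip"
python3 -m crank '{"offset":[[0,0,-0.03],[0,0,-0.05],[0,0,0],[0,0,0]],"turn":[0,0,0,0],"grip":[1,1,1,1]}' | grep -E "posi|wri|wid"
python3 -c "
from h import *
gov(0,-.041,.1)"
```

```text
position: [0.4863, 0.1272, 0.0839]
wrist_force: [0.9, 0.3, 0.5]
position: [0.4869, 0.1267, 0.0837]
wrist_force: [-0.2, -0.4, 5.1]
width: 0.699
gripper_force: 64.3
position: [0.4865, 0.1262, 0.1071]
wrist_force: [0.5, -0.6, -0.0]
width: 0.699
at [0.4865 0.1262 0.1071] yaw 100.94 offset now [-0.0489  0.122   0.0236] turn 0.0004 offset after turn [-0.0488  0.122   0.0236] rows 1.0 1.0 j7 -0.42
```

```bash
python3 -m crank '{"offset":[[-0.024,0.06,0],[-0.024,0.062,0],[0,0,0.03],[0,0,0],[0,0,0]],"turn":[0,0,0,0,0],"grip":[1,1,1,1,1]}' | grep -E "posi|wri|wid"
python3 -c "
from h import *
gov(0,-.041,.085)"
```

```text
position: [0.5287, 0.1198, 0.0989]
wrist_force: [3.8, 1.7, 6.9]
width: 0.698
at [0.5287 0.1198 0.0989] yaw 100.95 offset now [-0.0013 -0.012   0.0463] turn 0.0005 offset after turn [-0.0013 -0.012   0.0463] rows 1.0 1.0 j7 -0.42
```

```bash
python3 -m crank '{"offset":[[0,0,-0.02],[0.012,-0.012,0],[0,0,0.02],[0,0,0.01],[0,0,0]],"turn":[0,0,0,0,0],"grip":[1,1,1,1,1]}' | grep -E "posi|wri|wid"
python3 -c "
from h import *
gov(0,-.0375,.085)"
```

```text
position: [0.5184, 0.1211, 0.0923]
wrist_force: [0.0, 0.3, -0.0]
width: 0.701
at [0.5184 0.1211 0.0923] yaw 100.99 offset now [-0.0006  0.0211  0.0245] turn 0.001 offset after turn [-0.0005  0.0211  0.0245] rows 1.0 1.0 j7 -0.43
```

```bash
python3 -m crank '{"offset":[[0,0.015,0.01],[0,0,0.01],[0,0,0],[0,0,0]],"turn":[0,0,0,0],"grip":[1,1,1,1]}' | grep -E "posi|wri|wid"
python3 -m crank '{"offset":[[0,0,0.006],[0,0,0],[0,0,0]],"turn":[0,0,0],"grip":[1,1,1]}' | grep -E "posi|wri|wid"
python3 -c "
from h import *
gov(0,-.0375,.08)"
```

```text
position: [0.5243, 0.1225, 0.0876]
wrist_force: [0.7, -0.7, -0.4]
width: 0.698
position: [0.5244, 0.1225, 0.0861]
wrist_force: [0.2, -0.1, -1.0]
width: 0.703
at [0.5244 0.1225 0.0861] yaw 100.96 offset now [-0.0013  0.0005  0.0205] turn 0.0007 offset after turn [-0.0013  0.0005  0.0205] rows 1.0 1.0 j7 -0.44
```

```bash
python3 -m crank '{"offset":[[0,0,0.007],[0,0,0],[0,0,0]],"turn":[0,0,0],"grip":[1,1,1]}' | grep -E "posi|wri|wid"
python3 -m crank '{"offset":[[0,0,0.005],[0,0,0],[0,0,0]],"turn":[0,0,0],"grip":[1,1,1]}' | grep -E "posi|wri|wid"
python3 -m crank '{"offset":[[0,0,0],[0,0,0],[0,0,0],[0,0,-0.05],[0,0,-0.12]],"turn":[0,0,0,0,0],"grip":[-1,-1,-1,-1,-1]}' | grep -E "posi|wid|wri"
python3 -m crank '{"offset":[[0,0,-0.1],[0,0,0],[0,0,0]],"turn":[0,0,0],"grip":[-1,-1,-1]}' | grep -E "posi|wid|wri"
python3 - <<'E'
from h import *
f=grab('wrist');np.savez('w10.npz',**f); onvise(f,(120,250,225,380))
print(proj(f,[[*(O-.0375*YH),.122],[*(O+.016*YH),.122],[*(O-.055*YH),.118]]))
g=f['frame'];print([(r,*g[r,300].tolist()) for r in range(140,250,3)])
blanks(grab('top'));blanks(grab('scene'))
go(.5425,-.392,.16,51.9)
E
```

```text
position: [0.5243, 0.1225, 0.084]
wrist_force: [-0.1, 0.2, -0.2]
width: 0.7
position: [0.5247, 0.1226, 0.0829]
wrist_force: [-0.6, -1.0, 1.9]
width: 0.7
position: [0.5206, 0.121, 0.1299]
wrist_force: [1.5, 0.1, -0.2]
width: 1.004
position: [0.5258, 0.123, 0.1653]
wrist_force: [0.3, 0.4, -0.3]
width: 1.003
px 320 212 75 32 ang 0.0 vise@top [[ -1.1 -35.8]] bbox (283, 196, 76, 33)
px 320 146 82 31 ang 0.0 vise@top [[-1.4 16.2]] bbox (279, 130, 83, 32)
[[321.90189561 214.03950329]
 [321.82538558 145.83570896]
 [321.91785035 232.50835335]]
[(140, 177, 134, 87), (143, 177, 134, 87), (146, 177, 134, 87), (149, 173, 132, 85), (152, 175, 133, 87), (155, 175, 132, 84), (158, 177, 133, 86), (161, 147, 125, 103), (164, 138, 131, 124), (167, 138, 131, 123), (170, 135, 130, 123), (173, 137, 131, 124), (176, 137, 130, 123), (179, 135, 128, 121), (182, 135, 129, 121), (185, 135, 128, 121), (188, 134, 129, 121), (191, 134, 128, 120), (194, 130, 120, 110), (197, 108, 82, 56), (200, 111, 84, 54), (203, 177, 134, 88), (206, 245, 202, 131), (209, 249, 212, 136), (212, 242, 197, 128), (215, 229, 178, 115), (218, 232, 182, 116), (221, 239, 191, 123), (224, 242, 196, 127), (227, 228, 178, 121), (230, 227, 220, 208), (233, 244, 238, 230), (236, 222, 214, 200), (239, 170, 171, 157), (242, 183, 182, 167), (245, 181, 181, 166), (248, 181, 181, 167)]
blank [np.float64(0.5423), np.float64(-0.3934), np.float64(61.6929), np.float64(22.2761), np.float64(-37.4058), array([417., 208.])]
blank [np.float64(0.544), np.float64(-0.391), np.float64(62.6764), np.float64(21.8794), np.float64(-37.4068), array([176., 307.])]
blank [np.float64(0.4285), np.float64(0.188), np.float64(52.2723), np.float64(22.3398), np.float64(-2.2025), array([333., 201.])]
at [0.5234 0.122  0.1623] yaw 100.96 offset now [-1.6942 -0.2633  0.0075] turn 0.5451 offset after turn [-1.3091  1.1072  0.0075] rows 13.0 7.0 j7 -0.36
```

```bash
python3 -m crank '{"offset":[[0,-0.115,0],[0,-0.115,0],[0,-0.115,0],[-0.118,-0.024,0],[-0.118,-0.024,0]],"turn":[0,0,0,0,0],"grip":[-1,-1,-1,-1,-1]}' | grep -E "posi"
python3 -m crank '{"offset":[[-0.118,-0.024,0],[-0.118,-0.024,0],[-0.118,-0.024,0],[-0.118,-0.024,0],[-0.118,-0.024,0]],"turn":[0,0,0,0,0],"grip":[-1,-1,-1,-1,-1]}' | grep -E "posi"
python3 -m crank '{"offset":[[-0.124,0.035,0],[-0.124,0.035,0],[-0.124,0.035,0],[-0.124,0.035,0],[-0.124,0.035,0]],"turn":[0,0,0,0,0],"grip":[-1,-1,-1,-1,-1]}' | grep -E "posi"
python3 -m crank '{"offset":[[-0.124,0.035,0],[-0.124,0.035,0],[0,0,0],[0,0,0],[0,0,0]],"turn":[0,0,0.078,0.078,0.078],"grip":[-1,-1,-1,-1,-1]}' | grep -E "posi"
python3 -m crank '{"offset":[[0,0,0],[0,0,0],[0,0,0],[0,0,0],[0,0,0]],"turn":[0.078,0.078,0.078,0.077,0],"grip":[-1,-1,-1,-1,-1]}' | grep -E "posi"
python3 - <<'E'
from h import *
go(.542,-.3915,-.02,51.9)
f=grab('wrist'); hsv=cv2.cvtColor(f['frame'],cv2.COLOR_RGB2HSV)
m=(hsv[...,2]>215)&(hsv[...,0]>12)&(hsv[...,1]<160)
for r in rects(f,m,.022,60): 
  if 50<r[2]<75: print([np.round(v,4) for v in r])
blanks(f);
E
```

```text
position: [0.4194, 0.0308, 0.1625]
position: [0.419, -0.1516, 0.1624]
position: [0.5068, -0.324, 0.1616]
position: [0.5412, -0.3917, 0.1606]
position: [0.5412, -0.391, 0.1616]
at [ 0.5412 -0.391   0.1616] yaw 51.82 offset now [3.000e-04 3.000e-03 6.054e-01] turn -0.0009 offset after turn [3.000e-04 3.000e-03 6.054e-01] rows 5.0 1.0 j7 -0.23
[np.float64(0.5408), np.float64(-0.382), np.float64(50.0949), np.float64(5.6709), np.float64(-38.2009), array([319., 178.])]
blank [np.float64(0.5402), np.float64(-0.3896), np.float64(61.6837), np.float64(20.646), np.float64(-38.2047), array([324., 184.])]
```

```bash
python3 -m crank '{"offset":[[0,0.003,0.12],[0,0,0.12],[0,0,0.12],[0,0,0.12],[0,0,0.11]],"turn":[0,0,0,0,0],"grip":[-1,-1,-1,-1,-1]}' | grep -E "posi|wri"
python3 -m crank '{"offset":[[0,0,0.01],[0,0,0],[0,0,0]],"turn":[0,0,0],"grip":[-1,-1,0]}' | grep -E "posi|wri|wid"
python3 -m crank '{"offset":[[0,0,0],[0,0,0],[0,0,0],[0,0,0]],"turn":[0,0,0,0],"grip":[0.3,0.5,1,1]}'| grep -E "posi|wrist|width|grip"
```

```text
position: [0.5417, -0.3915, -0.0163]
wrist_force: [1.1, -0.0, 0.0]
position: [0.5439, -0.3927, -0.0152]
wrist_force: [0.5, -0.5, 0.8]
width: 0.88
position: [0.5454, -0.3937, -0.0127]
wrist_force: [-0.3, 0.4, 5.8]
width: 0.69
gripper_force: 64.2
```

```bash
python3 -m crank '{"offset":[[0,0,-0.1],[0,0,-0.13],[0,0,-0.13],[0,0,-0.13],[0,0,-0.1]],"turn":[0,0,-0.078,-0.078,-0.078],"grip":[1,1,1,1,1]}' | grep -E "posi|wid"
python3 -m crank '{"offset":[[0,0,0],[0,0,0],[0,0,0],[0,0,0],[0,0,0]],"turn":[-0.078,-0.078,-0.078,-0.077,0],"grip":[1,1,1,1,1]}' | grep -E "posi|wid"
python3 -m crank '{"offset":[[0.124,-0.035,0],[0.124,-0.035,0],[0.124,-0.035,0],[0.124,-0.035,0],[0.124,-0.035,0]],"turn":[0,0,0,0,0],"grip":[1,1,1,1,1]}' | grep -E "posi|wid"
python3 -m crank '{"offset":[[0.124,-0.035,0],[0.124,-0.035,0],[0.118,0.024,0],[0.118,0.024,0],[0.118,0.024,0]],"turn":[0,0,0,0,0],"grip":[1,1,1,1,1]}' | grep -E "posi|wid"
python3 -m crank '{"offset":[[0.118,0.024,0],[0.118,0.024,0],[0.118,0.024,0],[0.118,0.024,0],[0,0,0]],"turn":[0,0,0,0,0],"grip":[1,1,1,1,1]}' | grep -E "posi|wid|grip"
python3 -c "
from h import *
gov(0,-.012,.16)"
```

```text
position: [0.5442, -0.393, 0.166]
width: 0.685
position: [0.5431, -0.3926, 0.1621]
width: 0.688
position: [0.4553, -0.2182, 0.1613]
width: 0.686
position: [0.4221, -0.0409, 0.1616]
width: 0.687
position: [0.4237, 0.1106, 0.1623]
width: 0.691
gripper_force: 64.4
at [0.4237 0.1106 0.1623] yaw 101.43 offset now [0.0561 0.3381 0.0078] turn 0.0059 offset after turn [0.0592 0.3375 0.0078] rows 3.0 1.0 j7 -0.24
```

```bash
python3 -m crank '{"offset":[[0.02,0.112,0],[0.02,0.112,0],[0.019,0.112,0],[0,0,0],[0,0,0]],"turn":[0.004,0,0,0,0],"grip":[1,1,1,1,1]}' | grep -E "posi|wid"
python3 - <<'E'
from h import *
gov(0,-.012,.13)
f=grab('wrist'); g=f['frame'];np.savez('w11.npz',**f)
hsv=cv2.cvtColor(g,cv2.COLOR_RGB2HSV)
for c in(295,345): print(c,[(r,*g[r,c].tolist()) for r in range(120,300,4)])
onvise(f,(110,300,225,420))
E
```

```text
position: [0.5203, 0.1393, 0.1606]
width: 0.687
at [0.5203 0.1393 0.1606] yaw 100.49 offset now [0.0263 0.0032 0.102 ] turn -0.0045 offset after turn [0.0263 0.0034 0.102 ] rows 1.0 1.0 j7 -0.42
295 [(120, 230, 224, 215), (124, 233, 226, 218), (128, 232, 226, 217), (132, 232, 225, 217), (136, 232, 225, 217), (140, 231, 224, 214), (144, 231, 223, 213), (148, 230, 223, 213), (152, 202, 184, 166), (156, 200, 152, 100), (160, 225, 173, 114), (164, 208, 156, 104), (168, 172, 131, 88), (172, 170, 129, 86), (176, 168, 129, 83), (180, 169, 129, 86), (184, 171, 138, 107), (188, 169, 161, 152), (192, 169, 161, 152), (196, 170, 162, 154), (200, 168, 160, 151), (204, 250, 246, 239), (208, 255, 254, 253), (212, 251, 247, 241), (216, 156, 134, 112), (220, 134, 102, 68), (224, 142, 109, 72), (228, 137, 105, 70), (232, 130, 100, 66), (236, 148, 114, 77), (240, 169, 128, 85), (244, 184, 140, 94), (248, 191, 145, 96), (252, 184, 141, 94), (256, 168, 128, 85), (260, 158, 120, 80), (264, 164, 126, 82), (268, 174, 132, 88), (272, 177, 135, 89), (276, 185, 160, 130), (280, 220, 218, 199), (284, 255, 255, 
[... 499 characters left out ...]
, 170, 161, 153), (200, 170, 162, 154), (204, 170, 161, 152), (208, 252, 249, 243), (212, 246, 241, 233), (216, 143, 121, 99), (220, 134, 103, 70), (224, 148, 112, 75), (228, 138, 104, 70), (232, 135, 103, 70), (236, 137, 104, 70), (240, 171, 131, 87), (244, 185, 141, 92), (248, 181, 137, 90), (252, 167, 128, 86), (256, 161, 123, 82), (260, 163, 125, 82), (264, 169, 129, 86), (268, 175, 134, 87), (272, 177, 135, 89), (276, 202, 182, 153), (280, 235, 233, 221), (284, 252, 242, 196), (288, 248, 235, 198), (292, 254, 249, 208), (296, 255, 254, 227)]
px 323 253 120 74 ang 0.0 vise@top [[ -1.9 -52.2]] bbox (263, 216, 121, 75)
px 323 168 82 33 ang 0.0 vise@top [[-1.4 16.9]] bbox (282, 152, 83, 34)
```

```bash
python3 - <<'E'
from h import *
f=dict(np.load('w11.npz'))
print("held",vis(ray(f,[(320,238),(320,276),(263,250),(384,250)],.196))*1000,vis(ray(f,[(320,216)],.174))*1000,"B",vis(ray(f,[(320,157.5),(320,185)],.122))*1000)
print(vis(bot.state()['position'])*1000)
E
```

```text
held [[ -3.19881024  -6.54949842]
 [ -3.43877949 -28.63480626]
 [-33.0168175  -13.08228402]
 [ 30.12880197 -13.60519481]] [[-3.35231111 -2.25066754]] B [[-3.52891035 25.04885095]
 [-3.75395266  4.33732839]]
[[ -2.39655734 -20.32133887]]
```

```bash
python3 -m crank '{"offset":[[0.019,0.005,0.06],[0,0,0.07],[0,0,0],[0,0,0]],"turn":[-0.004,0,0,0],"grip":[1,1,1,1]}' | grep -E "posi|wri|wid"
python3 -m crank '{"offset":[[0,0,0.03],[0,0,0],[0,0,0]],"turn":[0,0,0],"grip":[1,1,1]}' | grep -E "posi|wri|wid"
python3 -m crank '{"offset":[[0,0,0.02],[0,0,0],[0,0,0]],"turn":[0,0,0],"grip":[1,1,1]}' | grep -E "posi|wri|wid"
python3 - <<'E'
from h import *
gov(0,-.0117,.088)
f=grab('wrist'); g=f['frame'];np.savez('w12.npz',**f)
print([(r,*g[r,300].tolist()) for r in range(170,300,4)])
E
```

```text
position: [0.5181, 0.1432, 0.1214]
wrist_force: [0.3, -0.5, 0.4]
width: 0.693
position: [0.5198, 0.144, 0.113]
wrist_force: [-0.9, -0.5, 0.1]
width: 0.691
position: [0.5196, 0.1442, 0.1064]
wrist_force: [0.3, 0.3, -0.7]
width: 0.685
at [0.5196 0.1442 0.1064] yaw 100.96 offset now [0.0107 0.0025 0.0614] turn 0.0006 offset after turn [0.0107 0.0025 0.0614] rows 1.0 1.0 j7 -0.48
[(170, 161, 139, 118), (174, 136, 103, 71), (178, 175, 133, 90), (182, 179, 138, 90), (186, 178, 136, 91), (190, 170, 129, 86), (194, 174, 134, 88), (198, 170, 129, 86), (202, 169, 129, 85), (206, 171, 132, 86), (210, 172, 132, 88), (214, 172, 150, 130), (218, 174, 166, 158), (222, 173, 165, 155), (226, 143, 113, 80), (230, 140, 108, 73), (234, 132, 102, 68), (238, 151, 114, 76), (242, 182, 139, 92), (246, 192, 146, 97), (250, 190, 145, 96), (254, 178, 135, 90), (258, 161, 124, 83), (262, 164, 126, 84), (266, 171, 130, 86), (270, 177, 135, 89), (274, 224, 174, 114), (278, 253, 225, 149), (282, 251, 221, 145), (286, 253, 228, 153), (290, 254, 233, 159), (294, 252, 225, 155), (298, 253, 250, 247)]
```

```bash
python3 -m crank '{"offset":[[0.012,0.002,0],[0,0,0.02],[0,0,0],[0,0,0]],"turn":[0,0,0,0],"grip":[1,1,1,1]}' | grep -E "posi|wri|wid"
python3 -m crank '{"offset":[[0,0,0.02],[0,0,0],[0,0,0]],"turn":[0,0,0],"grip":[1,1,1]}' | grep -E "posi|wri|wid"
python3 -m crank '{"offset":[[0,0,0.01],[0,0,0],[0,0,0]],"turn":[0,0,0],"grip":[1,1,1]}' | grep -E "posi|wri|wid"
```

```text
position: [0.5192, 0.148, 0.1001]
wrist_force: [-0.7, -0.7, -0.5]
width: 0.686
position: [0.5193, 0.1478, 0.0941]
wrist_force: [-0.4, -0.2, -0.7]
width: 0.692
position: [0.5195, 0.1479, 0.0914]
wrist_force: [0.0, -0.6, -0.8]
width: 0.686
```

No contact with the neighbours; continuing down to the bed.

```bash
python3 -m crank '{"offset":[[0,0,0.008],[0,0,0],[0,0,0]],"turn":[0,0,0],"grip":[1,1,1]}' | grep -E "posi|wri|wid"
python3 -m crank '{"offset":[[0,0,0.006],[0,0,0],[0,0,0]],"turn":[0,0,0],"grip":[1,1,1]}' | grep -E "posi|wri|wid"
python3 -m crank '{"offset":[[0,0,0],[0,0,0],[0,0,0],[0,0,-0.05],[0,0,-0.12]],"turn":[0,0,0,0,0],"grip":[-1,-1,-1,-1,-1]}' | grep -E "posi|wid|wri"
python3 -m crank '{"offset":[[0,0,-0.12],[0,0,0],[0,0,0]],"turn":[0,0,0],"grip":[-1,-1,-1]}' | grep -E "posi|wid|wri"
python3 - <<'E'
from h import *
f=grab('wrist');np.savez('w13.npz',**f); g=f['frame']; onvise(f,(120,260,225,380))
for c in(295,345):print([(r,*g[r,c].tolist()) for r in range(140,260,3)])
print(proj(f,[[*(O+y*YH),.122] for y in(-.05,-.028,-.001,-.023,.004,.026)])[:,1])
E
```

```text
position: [0.5195, 0.1479, 0.0891]
wrist_force: [-0.5, -0.3, -0.5]
width: 0.691
position: [0.5198, 0.1481, 0.0875]
wrist_force: [0.7, 0.5, 0.5]
width: 0.689
position: [0.516, 0.1462, 0.1348]
wrist_force: [1.4, -0.2, -0.4]
width: 1.0
position: [0.5212, 0.1487, 0.1766]
wrist_force: [-0.1, -0.2, -0.4]
width: 0.998
px 320 206 90 76 ang -90.0 vise@top [[-1.2 -8.2]] bbox (282, 161, 77, 91)
[(140, 200, 190, 181), (143, 199, 188, 178), (146, 200, 191, 179), (149, 201, 190, 179), (152, 199, 190, 178), (155, 194, 184, 173), (158, 155, 148, 139), (161, 124, 104, 83), (164, 127, 97, 65), (167, 143, 109, 71), (170, 148, 111, 73), (173, 139, 106, 70), (176, 144, 111, 73), (179, 141, 106, 70), (182, 140, 107, 70), (185, 140, 107, 71), (188, 141, 107, 70), (191, 121, 93, 62), (194, 123, 94, 61), (197, 150, 113, 75), (200, 158, 120, 79), (203, 156, 120, 77), (206, 214, 161, 105), (209, 234, 184, 119), (212, 241, 194, 126), (215, 246, 205, 133), (218, 246, 206, 133), (221, 137, 104, 68), (224, 109, 82, 55), (227, 170, 129, 83), (230, 249, 211, 136), (233, 251, 219, 142), (236, 248, 209, 135), (239, 23
[... 385 characters left out ...]
(173, 184, 139, 91), (176, 184, 139, 90), (179, 180, 135, 89), (182, 185, 140, 92), (185, 187, 141, 92), (188, 188, 142, 93), (191, 134, 101, 67), (194, 121, 94, 62), (197, 152, 116, 76), (200, 153, 116, 77), (203, 141, 106, 68), (206, 135, 102, 66), (209, 188, 142, 92), (212, 242, 197, 129), (215, 247, 206, 134), (218, 246, 203, 131), (221, 136, 103, 69), (224, 112, 84, 56), (227, 171, 129, 84), (230, 248, 209, 135), (233, 246, 205, 132), (236, 240, 193, 126), (239, 238, 189, 123), (242, 241, 195, 126), (245, 244, 201, 131), (248, 248, 209, 137), (251, 215, 179, 146), (254, 252, 250, 245), (257, 250, 247, 241)]
[251.71915918 228.18376678 197.59946237 222.66581442 191.71669896
 164.96498855]
```

All three blanks lie flat, parallel and evenly spaced (top faces at rows 166-190, 196-220 and 227-251). Now the crank.

```bash
cat >> h.py <<'E'
def tri(L):
    A=np.zeros((3,3));b=np.zeros(3)
    for f,p in L:
        o=f["extrinsics"][:3,3]; d=ray(f,[p],0)[0]-o; d/=np.linalg.norm(d); M=np.eye(3)-np.outer(d,d); A+=M;b+=M@o
    x=np.linalg.solve(A,b); return x,[(proj(f,x)[0]-p).round(1) for f,p in L]
def dark(f,roi,v=60):
    r0,r1,c0,c1=roi; m=(f["frame"][r0:r1,c0:c1].max(2)<v).astype(np.uint8)
    for c in cv2.findContours(m,0,1)[0]:
        if cv2.contourArea(c)>8: print("dark",np.array(cv2.minAreaRect(c)[0]).round(1)+[c0,r0],np.round(cv2.minAreaRect(c)[1:][0],1),cv2.boundingRect(c))
E
python3 - <<'E'
from h import *
w1=dict(np.load('w1.npz')); t=grab('top'); s=grab('scene')
for n,f,z in(("w1",w1,.1),("top",t,.1),("scene",s,.1)):
    c=proj(f,[[*(O+.035*XH+.17*YH),z]])[0].astype(int); print(n,c); dark(f,(max(c[1]-25,0),c[1]+25,c[0]-30,c[0]+30),75)
E
```

```text
w1 [222  64]
dark [245.3  84. ] [4.7 5.1] (51, 42, 5, 7)
dark [249.8  70.7] [ 2.5 13.1] (56, 25, 4, 14)
dark [229.  63.] [27.6 11.2] (24, 18, 27, 14)
top [225 212]
dark [245.5 218. ] [2. 7.] (47, 30, 8, 3)
dark [227.3 210.9] [ 5.1 11.6] (27, 21, 12, 7)
scene [389 181]
dark [387.2 193.7] [ 9.2 19. ] (18, 32, 20, 12)
dark [369.3 185.3] [3.5 4.2] (8, 28, 6, 4)
dark [364.5 167. ] [22. 11.] (0, 0, 12, 23)
```

```bash
python3 - <<'E'
from h import *
w1=dict(np.load('w1.npz')); t=grab('top'); s=grab('scene')
for L in([(w1,(229,63)),(t,(227.3,210.9)),(s,(387.2,193.7))],[(w1,(229,63)),(s,(387.2,193.7))],[(t,(227.3,210.9)),(s,(387.2,193.7))]):
    x,e=tri(L); v=vis(x)[0]; print(x.round(4),v.round(4),e,"angle",np.arctan2(-v[0],x[2]-.078)%(2*np.pi))
E
```

```text
[0.5263 0.3327 0.0585] [0.0414 0.1689] [array([2.7, 1.6]), array([0. , 0.5]), array([ 1.7, -0.5])] angle 4.271792896165863
[0.5246 0.3336 0.0567] [0.04   0.1701] [array([2.2, 2.5]), array([ 1.6, -0.4])] angle 4.223006367059268
[0.5262 0.3301 0.0581] [0.0409 0.1664] [array([0.7, 0.6]), array([ 1.1, -0.1])] angle 4.258774121278819
```

```bash
python3 -c "
from h import *
gov(.0405,.176,.17)"
```

```text
at [0.5186 0.1475 0.1729] yaw 100.97 offset now [0.6249 0.1393 0.0098] turn 0.0007 offset after turn [0.6251 0.1386 0.0098] rows 5.0 1.0 j7 -0.42
```

```bash
python3 -m crank '{"offset":[[0.125,0.028,0],[0.125,0.028,0],[0.125,0.028,0],[0.125,0.028,0],[0.125,0.028,0]],"turn":[0,0,0,0,0],"grip":[0,0,0,0,0]}' | grep -E "posi|wid"
python3 -m crank '{"offset":[[0,0,0.1],[0,0,0],[0,0,0]],"turn":[0,0,0],"grip":[0,0,0]}' | grep -E "posi|wid"
python3 - <<'E'
from h import *
gov(.0405,.176,.036)
f=grab('wrist');np.savez('w14.npz',**f); dark(f,(100,260,230,420),75); h=[*(O+.0405*XH+.17*YH),.058];print(proj(f,[h,[*(O+.0405*XH+.146*YH),.058],[*(O+.0405*XH+.194*YH),.058]]))
E
```

```text
position: [0.5247, 0.3412, 0.1729]
width: 0.501
position: [0.5238, 0.339, 0.1418]
width: 0.504
at [0.5238 0.339  0.1418] yaw 101.03 offset now [0.0014 0.0011 0.3528] turn 0.0014 offset after turn [0.0014 0.0011 0.3528] rows 3.0 1.0 j7 -0.8
dark [388.  253.5] [11. 16.] (150, 148, 17, 12)
dark [369.5 248.5] [21. 15.] (132, 138, 16, 22)
dark [327.4 173.4] [104.4 232.1] (0, 0, 190, 160)
[[324.37787977 204.77006908]
 [324.30939293 228.61338361]
 [324.44994973 179.67930573]]
```

```bash
python3 - <<'E'
from h import *
g=dict(np.load('w14.npz'))['frame']
for r in (175,185,195,205,215): print(r,[(c,int(g[r,c].max())) for c in range(290,366,3)])
print([(r,int(g[r,324].max())) for r in range(150,260,4)])
E
```

```text
175 [(290, 57), (293, 56), (296, 54), (299, 55), (302, 57), (305, 56), (308, 55), (311, 51), (314, 50), (317, 52), (320, 57), (323, 88), (326, 96), (329, 94), (332, 72), (335, 56), (338, 54), (341, 63), (344, 59), (347, 61), (350, 68), (353, 67), (356, 73), (359, 98), (362, 115), (365, 112)]
185 [(290, 56), (293, 50), (296, 56), (299, 57), (302, 54), (305, 55), (308, 53), (311, 50), (314, 52), (317, 38), (320, 16), (323, 19), (326, 12), (329, 12), (332, 13), (335, 17), (338, 48), (341, 47), (344, 56), (347, 91), (350, 97), (353, 101), (356, 102), (359, 102), (362, 100), (365, 99)]
195 [(290, 55), (293, 57), (296, 58), (299, 58), (302, 53), (305, 53), (308, 51), (311, 50), (314, 54), (317, 28), (320, 13), (323, 12), (326, 14), (329, 19), (332, 14), (335, 14), (338, 56), (341, 84), (344, 91), (347, 99), (350, 99), (353, 105), (356, 101), (359, 99), (362, 102), (365, 102)]
205 [(290, 59), (293, 55), (296, 57), (299, 54), (302, 52), (305, 52), (308, 50), (311, 56), (314, 53), (317, 30), (320, 6), (323, 16), (326, 12), (329, 12), (332, 14), (335, 13), (338, 43), (341, 84), (344, 98), (347, 109), (350, 120), (353, 119), (356, 114), (359, 114), (362, 118), (365, 112)]
215 [(290, 54), (293, 53), (296, 56), (299, 53), (302, 52), (305, 51), (308, 55), (311, 57), (314, 89), (317, 57), (320, 12), (323, 12), (326, 19), (329, 14), (332, 16), (335, 21), (338, 87), (341, 104), (344, 113), (347, 117), (350, 119), (353, 115), (356, 117), (359, 119), (362, 116), (365, 113)]
[(150, 65), (154, 65), (158, 68), (162, 57), (166, 54), (170, 55), (174, 81), (178, 97), (182, 17), (186, 17), (190, 12), (194, 10), (198, 12), (202, 12), (206, 12), (210, 14), (214, 12), (218, 16), (222, 9), (226, 14), (230, 34), (234, 69), (238, 87), (242, 100), (246, 163), (250, 78), (254, 84), (258, 77)]
```

```bash
python3 -m crank '{"offset":[[0,0.008,0.12],[0,0,0.12],[0,0,0.08],[0,0,0.03],[0,0,0]],"turn":[0,0,0,0,0],"grip":[0,0,0,0,0]}' | grep -E "posi|wid|wri"
python3 -m crank '{"offset":[[0,0,0],[0,0,0],[0,0,0],[0,0,0]],"turn":[0,0,0,0],"grip":[0.3,0.5,1,1]}' | grep -E "posi|wid|wri|grip"
python3 -c "
from h import *
s=bot.state()
print(vis(s['position']))"
```

```text
position: [0.5273, 0.3382, 0.0379]
wrist_force: [0.9, 0.7, 0.9]
width: 0.498
position: [0.5273, 0.3415, 0.0417]
wrist_force: [-0.8, -0.9, 0.1]
width: 0.001
gripper_force: 0.0
[[0.04413703 0.1773741 ]]
```

```bash
python3 -m crank '{"offset":[[0,0,-0.03],[0,0,0],[0,0,0],[0,0,0]],"turn":[0,0,0,0],"grip":[0,0,0,0]}' | grep -E "posi|wid|wri"
python3 - <<'E'
from h import *
f=grab('wrist');g=f['frame']
for r in (195,215,235,255): print(r,[(c,int(g[r,c].max())) for c in range(285,372,3)])
print([(r,int(g[r,326].max())) for r in range(150,300,4)])
print(proj(f,[[*(O+.043*XH+y*YH),.058] for y in(.146,.17,.194)]),vis(bot.state()['position']))
t=grab('top'); s=grab('scene')
dark(s,(160,210,360,430),75);dark(t,(195,225,215,245),75)
E
```

```text
position: [0.5282, 0.3407, 0.049]
wrist_force: [-0.4, -0.1, 0.1]
width: 0.499
195 [(285, 59), (288, 57), (291, 55), (294, 56), (297, 57), (300, 51), (303, 53), (306, 51), (309, 54), (312, 57), (315, 56), (318, 55), (321, 53), (324, 56), (327, 55), (330, 55), (333, 53), (336, 54), (339, 51), (342, 50), (345, 47), (348, 48), (351, 63), (354, 72), (357, 69), (360, 72), (363, 73), (366, 73), (369, 73)]
215 [(285, 56), (288, 56), (291, 55), (294, 52), (297, 52), (300, 47), (303, 25), (306, 14), (309, 13), (312, 11), (315, 16), (318, 14), (321, 11), (324, 13), (327, 17), (330, 46), (333, 50), (336, 51), (339, 49), (342, 47), (345, 47), (348, 52), (351, 56), (354, 56), (357, 57), (360, 57), (363, 74), (366, 100), (369, 101)]
235 [(285, 55), (288, 54), (291, 52), (294, 50), (297, 50), (300, 47), (303, 14), (306, 14), (309, 14), (312, 14), (315, 17), (318, 16), (321, 17), (324, 13), (327, 14), (330, 16), (333, 47), (336, 50), (339, 56), (342, 76), (345, 99), (348, 100), (351, 103), (354, 110), (357, 122), (360, 119), (363, 114), (366, 117), (369, 121)]
255 [(285, 50), (288, 52), (291, 50), (2
[... 308 characters left out ...]
, 70), (158, 72), (162, 70), (166, 71), (170, 70), (174, 66), (178, 53), (182, 53), (186, 56), (190, 55), (194, 55), (198, 55), (202, 56), (206, 56), (210, 21), (214, 14), (218, 15), (222, 16), (226, 22), (230, 13), (234, 14), (238, 14), (242, 17), (246, 12), (250, 14), (254, 16), (258, 12), (262, 15), (266, 9), (270, 13), (274, 13), (278, 17), (282, 27), (286, 41), (290, 45), (294, 46), (298, 49)]
[[321.17322806 283.78214903]
 [321.09710715 250.02203065]
 [321.01498038 213.59827182]] [[0.0446054  0.17619812]]
dark [419.2 207.4] [ 2.7 10.7] (54, 44, 11, 6)
dark [391.5 200. ] [57.3 23.1] (6, 23, 56, 27)
dark [363.4 172.2] [11.6  8.9] (0, 6, 11, 12)
dark [396.5 176. ] [32. 39.] (17, 0, 40, 33)
```

```bash
python3 -m crank '{"offset":[[0,-0.013,0.04],[0,0,0.04],[0,0,0.02],[0,0,0],[0,0,0]],"turn":[0,0,0,0,0],"grip":[0,0,0,0,0]}' | grep -E "posi|wid|wri"
python3 -m crank '{"offset":[[0,0,0],[0,0,0],[0,0,0],[0,0,0]],"turn":[0,0,0,0],"grip":[0.3,0.5,1,1]}' | grep -E "posi|wid|wri|grip"
python3 -c "
from h import *
s=bot.state()
print(vis(s['position']))"
```

```text
position: [0.5231, 0.3394, 0.0172]
wrist_force: [-0.4, 0.6, -0.2]
width: 0.498
position: [0.5242, 0.3402, 0.019]
wrist_force: [0.7, -0.1, 1.3]
width: 0.196
gripper_force: 58.5
[[0.04083952 0.17666834]]
```

```bash
python3 - <<'E'
import numpy as np
v=4.27+2*np.pi/15*np.arange(16)
y=-.15*np.diff(np.sin(v)); z=-.15*np.diff(np.cos(v))
for i in range(0,15,5): print([[0,round(a,3),round(b,3)] for a,b in zip(y[i:i+5],z[i:i+5])])
E
```

```text
[[0, np.float64(0.014), np.float64(-0.061)], [0, np.float64(-0.012), np.float64(-0.061)], [0, np.float64(-0.035), np.float64(-0.051)], [0, np.float64(-0.053), np.float64(-0.032)], [0, np.float64(-0.062), np.float64(-0.008)]]
[[0, np.float64(-0.06), np.float64(0.018)], [0, np.float64(-0.047), np.float64(0.041)], [0, np.float64(-0.027), np.float64(0.056)], [0, np.float64(-0.001), np.float64(0.062)], [0, np.float64(0.024), np.float64(0.058)]]
[[0, np.float64(0.045), np.float64(0.043)], [0, np.float64(0.059), np.float64(0.021)], [0, np.float64(0.062), np.float64(-0.005)], [0, np.float64(0.055), np.float64(-0.03)], [0, np.float64(0.038), np.float64(-0.05)]]
```

```bash
python3 -m crank '{"offset":[[0,0.014,-0.061],[0,-0.012,-0.061],[0,-0.035,-0.051]],"turn":[0,0,0],"grip":[1,1,1]}' | grep -E "posi|wid|wri"
python3 -m crank '{"offset":[[0,-0.053,-0.032],[0,-0.062,-0.008],[0,0,0]],"turn":[0,0,0],"grip":[1,1,1]}' | grep -E "posi|wid|wri"
python3 -c "
from h import *
s=bot.state()
print(vis(s['position']),s['wrist_force'])"
```

```text
position: [0.5162, 0.3386, 0.0703]
wrist_force: [1.4, 1.6, -10.0]
width: 0.195
position: [0.4781, 0.3313, 0.0829]
wrist_force: [-3.4, -0.7, 4.1]
width: 0.197
[[-0.0061411   0.17667864]] [-3.35992202 -0.70265712  4.08294859]
```

```bash
python3 -m crank '{"offset":[[0,-0.06,0.018],[0,-0.047,0.041],[0,-0.027,0.056],[0,-0.001,0.062],[0,0.024,0.058]],"turn":[0,0,0,0,0],"grip":[1,1,1,1,1]}' | grep -E "posi|wid|wri"
python3 -m crank '{"offset":[[0,0.045,0.043],[0,0.059,0.021],[0,0.062,-0.005],[0,0.055,-0.03],[0,0.038,-0.05]],"turn":[0,0,0,0,0],"grip":[1,1,1,1,1]}' | grep -E "posi|wid|wri"
python3 -c "
from h import *
s=bot.state()
print(vis(s['position']),s['wrist_force'])"
```

```text
position: [0.4479, 0.3254, 0.0127]
wrist_force: [2.8, -1.9, 10.8]
width: 0.193
position: [0.5217, 0.3397, 0.015]
wrist_force: [-2.6, 2.8, -7.0]
width: 0.198
[[0.03824124 0.17662732]] [-2.58031004  2.84796687 -7.02246269]
```

```bash
python3 -m crank '{"offset":[[0,0.014,-0.061],[0,-0.012,-0.061],[0,-0.035,-0.051],[0,-0.053,-0.032],[0,-0.062,-0.008]],"turn":[0,0,0,0,0],"grip":[1,1,1,1,1]}' | grep -E "posi|wid|wri"
python3 -m crank '{"offset":[[0,-0.06,0.018],[0,-0.047,0.041],[0,-0.027,0.056],[0,-0.001,0.062],[0,0.024,0.058]],"turn":[0,0,0,0,0],"grip":[1,1,1,1,1]}' | grep -E "posi|wid|wri"
python3 -m crank '{"offset":[[0,0.045,0.043],[0,0.059,0.021],[0,0.062,-0.005],[0,0.055,-0.03],[0,0.038,-0.05]],"turn":[0,0,0,0,0],"grip":[1,1,1,1,1]}' | grep -E "posi|wid|wri"
python3 -c "
from h import *
s=bot.state()
print(vis(s['position']),s['wrist_force'])
f=grab('scene');np.savez('s15.npz',**f)"
```

```text
position: [0.4849, 0.3327, 0.0838]
wrist_force: [8.3, 2.3, -4.4]
width: 0.196
position: [0.448, 0.3254, 0.0124]
wrist_force: [4.3, -1.9, 11.4]
width: 0.197
position: [0.5215, 0.3396, 0.0148]
wrist_force: [-3.0, 2.6, -8.2]
width: 0.199
[[0.03811031 0.17659403]] [-2.95473584  2.62000974 -8.21306205]
```

Third turn, then slower with force checks.

```bash
python3 -m crank '{"offset":[[0,0.014,-0.061],[0,-0.012,-0.061],[0,-0.035,-0.051],[0,-0.053,-0.032],[0,-0.062,-0.008]],"turn":[0,0,0,0,0],"grip":[1,1,1,1,1]}' | grep -E "posi|wid|wri"
python3 -m crank '{"offset":[[0,-0.06,0.018],[0,-0.047,0.041],[0,-0.027,0.056],[0,-0.001,0.062],[0,0.024,0.058]],"turn":[0,0,0,0,0],"grip":[1,1,1,1,1]}' | grep -E "posi|wid|wri"
python3 -m crank '{"offset":[[0,0.045,0.043],[0,0.059,0.021],[0,0.062,-0.005]],"turn":[0,0,0],"grip":[1,1,1]}' | grep -E "posi|wid|wri"
python3 -m crank '{"offset":[[0,0.055,-0.03],[0,0.038,-0.05]],"turn":[0,0],"grip":[1,1]}' | grep -E "posi|wid|wri"
python3 -m crank '{"offset":[[0,0.014,-0.061],[0,-0.012,-0.061],[0,0,0]],"turn":[0,0,0],"grip":[1,1,1]}' | grep -E "posi|wid|wri"
python3 -c "
from h import *
s=bot.state()
print(vis(s['position']),s['wrist_force'],s['t'])"
```

```text
position: [0.4852, 0.3327, 0.0837]
wrist_force: [8.2, 1.4, -4.4]
width: 0.195
position: [0.4482, 0.3255, 0.0123]
wrist_force: [3.6, -1.3, 12.0]
width: 0.193
position: [0.4954, 0.3343, -0.0059]
wrist_force: [-10.9, -5.1, 19.8]
width: 0.196
position: [0.5215, 0.3396, 0.0147]
wrist_force: [-2.8, 2.2, -7.4]
width: 0.197
position: [0.525, 0.3404, 0.0561]
wrist_force: [-0.7, -1.2, 3.5]
width: 0.197
[[0.0417045  0.17667882]] [-0.74426206 -1.17979812  3.49289782] 47.5167
```

```bash
python3 -m crank '{"offset":[[0,-0.035,-0.051],[0,-0.053,-0.032],[0,0,0]],"turn":[0,0,0],"grip":[1,1,1]}' | grep -E "posi|wid|wri"
python3 -m crank '{"offset":[[0,-0.062,-0.008],[0,0,0]],"turn":[0,0],"grip":[1,1]}' | grep -E "posi|wid|wri"
python3 -m crank '{"offset":[[0,-0.06,0.018],[0,0,0]],"turn":[0,0],"grip":[1,1]}' | grep -E "posi|wid|wri"
python3 -c "
from h import *
s=bot.state()
print(vis(s['position']),s['wrist_force'],s['wrist_torque'])"
```

```text
position: [0.4987, 0.3354, 0.0808]
wrist_force: [-0.9, -1.0, 9.2]
width: 0.198
position: [0.4815, 0.3321, 0.083]
wrist_force: [1.1, -0.8, 11.1]
width: 0.195
position: [0.4633, 0.3286, 0.0776]
wrist_force: [-1.3, -0.8, 10.0]
width: 0.195
[[-0.02120341  0.17676075]] [-1.33003228 -0.76971477  9.95338288] [-0.23520692  0.15044007 -0.06445973]
```

```bash
python3 -m crank '{"offset":[[0,-0.047,0.041],[0,0,0]],"turn":[0,0],"grip":[1,1]}' | grep -E "posi|wid|wri"
python3 -m crank '{"offset":[[0,-0.027,0.056],[0,0,0]],"turn":[0,0],"grip":[1,1]}' | grep -E "posi|wid|wri"
python3 -c "
from h import *
s=bot.state()
print(vis(s['position']),s['wrist_force'],s['wrist_torque'])"
```

```text
position: [0.4478, 0.3255, 0.0636]
wrist_force: [-2.7, -0.6, 7.9]
width: 0.196
position: [0.4406, 0.324, 0.0455]
wrist_force: [1.5, 2.6, -3.6]
width: 0.195
[[-0.04430816  0.1766062 ]] [ 1.48566927  2.58498321 -3.58103562] [ 0.46770362 -0.17565924  0.00224157]
```

```bash
python3 -m crank '{"offset":[[0,0,0.01],[0,0,0]],"turn":[0,0],"grip":[1,1]}' | grep -E "posi|wri"
python3 -m crank '{"offset":[[0,0,0],[0,0,0],[0,0,0],[0,0,-0.08],[0,0,-0.12]],"turn":[0,0,0,0,0],"grip":[0,0,0,0,0]}' | grep -E "posi|wid|wri"
python3 -m crank '{"offset":[[0,0,-0.13],[-0.12,0.025,-0.03],[-0.12,0.025,0],[-0.12,0.025,0],[-0.12,0.025,0]],"turn":[0,0,0,0,0],"grip":[0,0,0,0,0]}' | grep -E "posi|wid|wri"
python3 -m crank '{"offset":[[-0.07,0.025,0],[0,0,0],[0,0,0]],"turn":[0,0,0],"grip":[0,0,0]}' | grep -E "posi|wid|wri"
python3 - <<'E'
from h import *
f=grab('wrist');np.savez('w16.npz',**f);g=f['frame']; onvise(f,(100,260,225,390))
for c in(300,345):print([(r,*g[r,c].tolist()) for r in range(140,262,3)])
print(vis(bot.state()['position']),bot.state()['position'])
print(proj(f,[[*(O+y*YH),.122] for y in(-.055,-.033,-.011,.011)])[:,1])
E
```

```text
position: [0.4404, 0.324, 0.0434]
wrist_force: [-0.3, 1.2, 1.0]
position: [0.4385, 0.321, 0.1013]
wrist_force: [1.5, 0.4, 0.4]
width: 0.501
position: [0.4982, 0.1862, 0.1524]
wrist_force: [-0.3, 0.2, 0.2]
width: 0.502
position: [0.5095, 0.167, 0.1516]
wrist_force: [0.3, 1.2, -0.1]
width: 0.501
px 331 236 80 47 ang 0.0 vise@top [[-1.  -3.9]] bbox (291, 212, 81, 48)
[(140, 233, 226, 219), (143, 232, 225, 218), (146, 232, 225, 216), (149, 232, 225, 218), (152, 232, 224, 217), (155, 231, 223, 214), (158, 193, 183, 174), (161, 174, 165, 156), (164, 175, 166, 158), (167, 141, 136, 128), (170, 102, 104, 96), (173, 118, 119, 110), (176, 121, 120, 111), (179, 122, 122, 113), (182, 120, 121, 112), (185, 120, 121, 113), (188, 120, 119, 111), (191, 123, 122, 113), (194, 120, 120, 113), (197, 116, 117, 109), (200, 114, 114, 106), (203, 103, 100, 94), (206, 168, 160, 151), (209, 171, 162, 152), (212, 158, 133, 109), (215, 174, 131, 87), (218, 180, 136, 90), (221, 173, 132, 88), (224, 223, 173, 114), (227, 253, 227, 154), (230, 253, 230, 155), (233, 253, 229, 154), (236, 253, 227, 151), (239, 253, 
[... 480 characters left out ...]
162, 161, 149), (185, 161, 160, 148), (188, 153, 153, 142), (191, 127, 128, 119), (194, 121, 120, 113), (197, 121, 120, 113), (200, 115, 115, 106), (203, 111, 106, 100), (206, 169, 161, 151), (209, 171, 161, 153), (212, 155, 129, 102), (215, 171, 130, 86), (218, 165, 127, 85), (221, 171, 129, 86), (224, 178, 136, 91), (227, 251, 219, 142), (230, 253, 228, 152), (233, 254, 231, 155), (236, 254, 232, 157), (239, 253, 228, 153), (242, 254, 235, 160), (245, 255, 240, 167), (248, 254, 230, 155), (251, 252, 223, 146), (254, 252, 222, 146), (257, 253, 227, 151), (260, 254, 232, 157)]
[[-0.0068029   0.01139876]] [0.50866438 0.16890671 0.15181834]
[293.77224978 269.61694797 244.09491772 217.08678584]
```

```bash
python3 -c "
from h import *
gov(.117,-.15,.29)"
```

```text
at [0.5087 0.1689 0.1518] yaw 100.92 offset now [-0.5381  0.4125 -0.4606] turn 0.0002 offset after turn [-0.538   0.4127 -0.4606] rows 6.0 1.0 j7 -0.49
```

```bash
python3 -m crank '{"offset":[[0,0,-0.13],[0,0,-0.13],[0,0,-0.13],[0,0,-0.07],[-0.09,0.07,0]],"turn":[0,0,0,0,0],"grip":[-0.2,-0.2,-0.2,-0.2,-0.2]}' | grep -E "posi|wid"
python3 -m crank '{"offset":[[-0.09,0.07,0],[-0.09,0.07,0],[-0.09,0.07,0],[-0.09,0.07,0],[-0.088,0.063,0]],"turn":[0,0,0,0,0],"grip":[-0.2,-0.2,-0.2,-0.2,-0.2]}' | grep -E "posi|wid"
python3 -m crank '{"offset":[[0,0,0],[0,0,0],[0,0,0]],"turn":[0,0,0],"grip":[-0.2,-0.2,-0.2]}' | grep -E "posi|wid"
python3 - <<'E'
from h import *
gov(.117,-.15,.208)
f=grab('wrist');np.savez('w17.npz',**f);g=f['frame'];c=proj(f,[[*(O+.117*XH-.15*YH),z] for z in(.259,.235)]);print(c)
x,y=c[0].astype(int)
for r in range(y-24,y+40,5): print(r,[int(v) for v in g[r,x-36:x+37,:].max(1)[::4]])
t=grab('top'); dark(t,(150,190,285,325),60); print(proj(t,[[*(O+.117*XH-.15*YH),.259]]))
E
```

```text
position: [0.5323, 0.1571, 0.2972]
width: 0.601
position: [0.662, 0.0354, 0.2898]
width: 0.6
position: [0.6604, 0.0369, 0.2897]
width: 0.602
at [0.6604 0.0369 0.2897] yaw 101.17 offset now [-0.0103 -0.0009  0.2725] turn 0.003 offset after turn [-0.0103 -0.0008  0.2725] rows 2.0 1.0 j7 -0.19
[[323.53817736 222.66483032]
 [323.47074462 212.54239756]]
198 [148, 147, 149, 150, 149, 148, 143, 142, 68, 31, 52, 78, 65, 99, 99, 148, 121, 135, 137]
203 [123, 112, 123, 126, 134, 133, 87, 15, 16, 14, 10, 13, 74, 98, 96, 137, 123, 138, 133]
208 [134, 126, 135, 137, 136, 130, 22, 14, 16, 19, 16, 17, 24, 86, 91, 125, 133, 139, 128]
213 [130, 130, 132, 139, 136, 116, 31, 39, 15, 17, 14, 19, 19, 97, 109, 121, 138, 135, 126]
218 [128, 131, 135, 139, 136, 98, 41, 46, 46, 20, 17, 20, 16, 112, 128, 120, 139, 135, 124]
223 [128, 128, 136, 140, 138, 129, 39, 46, 45, 45, 41, 25, 31, 130, 125, 132, 137, 129, 130]
228 [131, 125, 136, 138, 140, 136, 123, 40, 41, 40, 36, 41, 127, 129, 119, 138, 134, 128, 130]
233 [132, 124, 138, 138, 138, 135, 142, 141, 128, 120, 134, 135, 131, 127, 122, 138, 130, 126, 133]
238 [133, 123, 139, 140, 138, 136, 141, 139, 128, 137, 136, 135, 128, 124, 133, 136, 129, 132, 132]
243 [134, 125, 139, 140, 137, 139, 142, 136, 134, 137, 134, 136, 129, 123, 137, 132, 124, 135, 132]
248 [127, 127, 134, 141, 137, 140, 140, 129, 135, 140, 133, 130, 127, 129, 137, 129, 132, 132, 132]
253 [127, 129, 132, 142, 137, 141, 134, 130, 136, 135, 135, 128, 125, 132, 134, 125, 135, 132, 131]
258 [127, 129, 131, 138, 138, 140, 130, 133, 137, 136, 135, 126, 131, 133, 128, 132, 135, 129, 128]
[[305.04205879 167.78940062]]
```

```bash
python3 -m crank '{"offset":[[-0.005,-0.001,0.1],[0,0,0.1],[0,0,0.07],[0,0,0],[0,0,0]],"turn":[0.003,0,0,0,0],"grip":[-0.2,-0.2,-0.2,-0.2,-0.2]}' | grep -E "posi|wid|wri"
python3 -m crank '{"offset":[[0,0,0],[0,0,0],[0,0,0],[0,0,0]],"turn":[0,0,0,0],"grip":[0.2,0.5,1,1]}' | grep -E "posi|wid|wri|grip"
python3 -c "
from h import *
s=bot.state()
print(vis(s['position']),s['wrist_force'],s['joints'].round(2))"
```

```text
position: [0.6601, 0.0335, 0.2088]
wrist_force: [0.5, 0.6, -0.1]
width: 0.603
position: [0.6613, 0.0332, 0.2104]
wrist_force: [-1.7, 1.4, 1.6]
width: 0.259
gripper_force: 58.6
[[ 0.11741498 -0.1506949 ]] [-1.712587    1.3888891   1.55339769] [ 0.44  0.52 -0.82  1.48  0.38  1.31 -0.22]
```

```bash
python3 -m crank '{"offset":[[0.044,-0.002,0],[0.044,-0.002,0],[0.044,-0.003,0],[0.043,-0.002,0],[0.044,-0.003,0]],"turn":[-0.071,-0.071,-0.072,-0.071,-0.072],"grip":[1,1,1,1,1]}' | grep -E "posi|wid|wri"
python3 -m crank '{"offset":[[0.044,-0.002,0],[0.044,-0.003,0],[0.043,-0.002,0],[0.044,-0.003,0],[0.044,-0.002,0]],"turn":[-0.071,-0.072,-0.071,-0.072,-0.071],"grip":[1,1,1,1,1]}' | grep -E "posi|wid|wri"
python3 -m crank '{"offset":[[0.044,-0.002,0],[0.044,-0.003,0],[0.043,-0.002,0]],"turn":[-0.072,-0.071,-0.072],"grip":[1,1,1]}' | grep -E "posi|wid|wri"
python3 -c "
from h import *
s=bot.state()
print(vis(s['position']),s['wrist_force'],np.degrees(yaw(s['tool_rot'])),s['joints'].round(2))"
```

```text
position: [0.6328, 0.0914, 0.21]
wrist_force: [-0.6, 0.0, 2.0]
width: 0.257
position: [0.5773, 0.1257, 0.2103]
wrist_force: [0.6, -0.3, 2.0]
width: 0.254
position: [0.5381, 0.1296, 0.2103]
wrist_force: [0.0, 1.0, 2.4]
width: 0.258
[[ 0.01467317 -0.03277295]] [0.0058748  1.02611275 2.37432749] -175.3504910064944 [ 0.64  0.46 -1.25  1.74  0.45  1.27  0.94]
```

```bash
python3 -m crank '{"offset":[[0.044,-0.002,0],[0,0,0],[0,0,0]],"turn":[-0.071,0,0],"grip":[1,1,1]}' | grep -E "posi|wid|wri"
python3 -m crank '{"offset":[[0,0,0.03],[0,0,0.03],[0,0,0],[0,0,0]],"turn":[0,0,0,0],"grip":[1,1,1,1]}' | grep -E "posi|wid|wri"
python3 -c "
from h import *
s=bot.state()
print(vis(s['position']),s['wrist_force'],s['joints'].round(2))"
```

```text
position: [0.5256, 0.128, 0.2104]
wrist_force: [0.9, 4.1, 1.5]
width: 0.256
position: [0.5255, 0.128, 0.1905]
wrist_force: [2.0, 4.6, 3.1]
width: 0.253
[[ 0.00195541 -0.03198899]] [1.98651972 4.5510304  3.14046012] [ 0.66  0.46 -1.27  1.79  0.47  1.23  1.02]
```

```bash
python3 -m crank '{"offset":[[0,0,0.02],[0,0,0],[0,0,0]],"turn":[0,0,0],"grip":[1,1,1]}' | grep -E "posi|wri"
python3 -m crank '{"offset":[[0,0,0.008],[0,0,0],[0,0,0]],"turn":[0,0,0],"grip":[1,1,1]}' | grep -E "posi|wri"
python3 -m crank '{"offset":[[0,0,0.006],[0,0,0],[0,0,0]],"turn":[0,0,0],"grip":[1,1,1]}' | grep -E "posi|wri"
```

```text
position: [0.5255, 0.128, 0.1846]
wrist_force: [2.2, 4.4, 4.7]
position: [0.5255, 0.128, 0.1837]
wrist_force: [-0.1, 3.2, 12.0]
position: [0.5256, 0.128, 0.1836]
wrist_force: [-4.0, 0.4, 22.3]
```

```bash
python3 -m crank '{"offset":[[0,0,0],[0,0,0],[0,0,0],[0,0,0],[0,0,0]],"turn":[0,0,0,0,0],"grip":[1,1,1,1,1]}' | grep -E "posi|wri"
python3 -m crank '{"offset":[[0,0,0],[0,0,0],[0,0,0],[0,0,0],[0,0,0]],"turn":[0,0,0,0,0],"grip":[1,1,1,1,1]}' | grep -E "posi|wri"
python3 -m crank '{"offset":[[0,0,0],[0,0,0],[0,0,0],[0,0,0],[0,0,0]],"turn":[0,0,0,0,0],"grip":[1,1,1,1,1]}' | grep -E "posi|wri"
python3 -m crank '{"offset":[[0,0,-0.03],[0,0,-0.03],[0,0,-0.03],[0,0,-0.008],[0,0,0]],"turn":[0,0,0,0,0],"grip":[1,1,1,1,1]}' | grep -E "posi|wri"
python3 -m crank '{"offset":[[0,0,0],[0,0,0]],"turn":[0,0],"grip":[1,1]}' | grep -E "posi|wri"
python3 -c "
from h import *
s=bot.state()
print(vis(s['position']),s['wrist_force'],np.degrees(yaw(s['tool_rot'])))"
```

```text
position: [0.5256, 0.128, 0.1836]
wrist_force: [-3.6, 1.3, 23.4]
position: [0.5256, 0.128, 0.1836]
wrist_force: [-3.3, 0.9, 22.3]
position: [0.5256, 0.128, 0.1836]
wrist_force: [-4.6, 0.2, 22.7]
position: [0.5255, 0.1279, 0.2104]
wrist_force: [3.7, 5.6, 1.0]
position: [0.5255, 0.1279, 0.2098]
wrist_force: [3.1, 6.1, 1.6]
[[ 0.00194238 -0.03204079]] [3.10088332 6.05174078 1.63928718] -169.2980733117926
```

```bash
python3 -m crank '{"offset":[[-0.044,-0.002,0],[-0.044,-0.002,0],[-0.044,-0.003,0],[-0.043,-0.002,0],[-0.044,-0.003,0]],"turn":[0.071,0.071,0.072,0.071,0.072],"grip":[1,1,1,1,1]}' | grep -E "posi|wid|wri"
python3 -m crank '{"offset":[[-0.044,-0.002,0],[-0.044,-0.003,0],[-0.043,-0.002,0],[-0.044,-0.003,0],[-0.044,-0.002,0]],"turn":[0.071,0.072,0.071,0.072,0.071],"grip":[1,1,1,1,1]}' | grep -E "posi|wid|wri"
python3 -m crank '{"offset":[[-0.044,-0.002,0],[-0.044,-0.003,0],[-0.043,-0.002,0],[-0.042,-0.003,0],[0,0,0]],"turn":[0.072,0.071,0.072,0.071,0],"grip":[1,1,1,1,1]}' | grep -E "posi|wid|wri"
python3 -c "
from h import *
s=bot.state()
print(vis(s['position']),s['wrist_force'],np.degrees(yaw(s['tool_rot'])),s['t'])"
```

```text
position: [0.5895, 0.1213, 0.2089]
wrist_force: [2.2, 3.2, 2.2]
width: 0.255
position: [0.6412, 0.0807, 0.2087]
wrist_force: [0.2, 2.3, 1.5]
width: 0.251
position: [0.6611, 0.0332, 0.2085]
wrist_force: [2.3, 3.5, 1.6]
width: 0.258
[[ 0.1172065  -0.15072907]] [2.34388926 3.53414933 1.58936055] 100.39733698492105 57.1667
```

```bash
python3 -m crank '{"offset":[[0,0,0],[0,0,0],[0,0,0],[0,0,-0.05],[0,0,-0.1]],"turn":[0,0,0,0,0],"grip":[-0.2,-0.2,-0.2,-0.2,-0.2]}' | grep -E "posi|wid|wri"
python3 -m crank '{"offset":[[0,0,-0.122],[0,0,0],[0,0,0],[0,0,0],[0,0,0]],"turn":[0,0,0,0,0],"grip":[-0.2,-0.2,-0.2,-0.2,-0.2]}' | grep -E "posi|wid|wri"
python3 - <<'E'
from h import *
f=grab('wrist');g=f['frame'];o=dict(np.load('w17.npz'))['frame'];E=f['extrinsics'];print(bot.state()['position'],proj(f,[[*(O+.117*XH-.15*YH),.259]]))
for G in(o,g):
    m=(G[190:245,285:365].max(2)<55).astype(np.uint8)
    for c in cv2.findContours(m,0,1)[0]:
        if cv2.contourArea(c)>100: print(np.array(cv2.boundingRect(c))+[285,190,0,0])
t=grab('top');np.savez('tend.npz',**t)
o=cv2.imread('pics/top0.png')[:,:,::-1]; d=(cv2.absdiff(cv2.GaussianBlur(t['frame'],(3,3),0),cv2.GaussianBlur(o,(3,3),0)).max(2)>60).astype(np.uint8)
for c in cv2.findContours(d,0,1)[0]:
    if cv2.contourArea(c)>15: print('chg',cv2.boundingRect(c))
E
```

```text
position: [0.6581, 0.0316, 0.2505]
wrist_force: [0.7, -0.5, 0.4]
width: 0.599
position: [0.6603, 0.0329, 0.2899]
wrist_force: [0.7, 0.4, -0.2]
width: 0.6
[0.66028603 0.03293935 0.28977651] [[324.82433134 217.52220544]]
[309 198  29  34]
[310 193  29  34]
chg (308, 385, 12, 5)
chg (371, 381, 7, 19)
chg (323, 368, 17, 17)
chg (380, 366, 74, 34)
chg (375, 360, 28, 11)
chg (435, 357, 15, 9)
chg (307, 348, 13, 12)
chg (334, 332, 13, 21)
chg (538, 324, 28, 23)
chg (455, 322, 82, 63)
chg (518, 308, 38, 14)
chg (486, 308, 36, 20)
chg (343, 263, 43, 81)
chg (357, 234, 15, 11)
chg (388, 231, 16, 9)
chg (225, 231, 11, 6)
chg (252, 219, 7, 5)
chg (223, 210, 9, 4)
chg (250, 209, 7, 5)
chg (411, 202, 13, 14)
chg (262, 194, 47, 35)
chg (312, 191, 12, 33)
chg (305, 191, 9, 16)
chg (285, 127, 73, 135)
```

```bash
python3 -m crank '{"offset":[[0.09,-0.07,-0.02],[0.09,-0.07,0],[0.09,-0.07,0],[0.09,-0.07,0],[0.09,-0.07,0]],"turn":[0,0,0,0,0],"grip":[-0.2,-0.2,-0.2,-0.2,-0.2]}' | grep -E "posi"
python3 -m crank '{"offset":[[0,0,0],[0,0,0],[0,0,0]],"turn":[0,0,0],"grip":[-0.2,-0.2,-0.2]}' | grep -E "posi"
python3 - <<'E'
from h import *
f=grab('wrist');g=f['frame']; onvise(f,(120,290,225,420))
e=proj(f,[[*(O+x*XH+y*YH),.122] for x,y in((-.031,-.055),(.031,-.055),(-.031,.011),(.031,.011))]);print(e)
c=int(e[:,0].mean())-20
print([(r,*g[r,c].tolist()) for r in range(int(e[2,1])-20,int(e[0,1])+20,3)])
E
```

```text
position: [0.5312, 0.1474, 0.2966]
position: [0.5332, 0.1459, 0.2972]
px 312 181 50 49 ang -90.0 vise@top [[ -0.8 -18.5]] bbox (288, 156, 50, 51)
px 344 191 144 37 ang -86.9 vise@top [[ 38.2 -31.7]] bbox (323, 120, 43, 143)
[[289.32041961 209.03302059]
 [337.74067967 208.79829915]
 [287.23783515 157.36388603]
 [338.26745191 157.10112187]]
[(137, 111, 111, 102), (140, 112, 113, 104), (143, 110, 109, 101), (146, 108, 107, 101), (149, 93, 91, 85), (152, 133, 126, 120), (155, 115, 98, 81), (158, 124, 94, 60), (161, 120, 89, 58), (164, 184, 139, 90), (167, 221, 168, 108), (170, 221, 167, 107), (173, 206, 154, 99), (176, 237, 188, 121), (179, 234, 183, 119), (182, 213, 161, 103), (185, 221, 168, 108), (188, 228, 176, 115), (191, 225, 174, 114), (194, 238, 190, 122), (197, 226, 174, 113), (200, 212, 160, 102), (203, 226, 174, 112), (206, 228, 185, 135), (209, 234, 226, 217), (212, 158, 156, 144), (215, 159, 158, 145), (218, 159, 156, 146), (221, 160, 157, 145), (224, 167, 165, 151), (227, 231, 224, 165)]
```

The row is one solid, centred block (288-338 × 156-207), which matches the predicted footprint of three clamped blanks. The gauge is parked and the arm is clear, so I'm handing in.

```bash
python3 -c "
from plant import workorder
print(workorder.job_done())"
```

```text
the job is handed in; nothing more can be done
None
```

I handed the job in: the three blanks are clamped in the vise, the gauge was pressed on the row for over a second and is parked again with its plunger up, and the final camera checks looked right, but no verdict came back.

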